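Open the noodle cutter's guard gate and draw out its crumb tray

ROBOT

A 7-joint arm with a two-finger parallel gripper is mounted at the origin on the work surface. World frame = base frame: x ahead of the robot, y to its left, z up, the work surface at z = 0. Lengths are in m, angles in rad, forces in N, time in s.
With the tool pointing down it reaches from about 0.425 to 0.875 m from the base axis. Payload 4.7 kg.
Tool frame: the origin (TCP) lies midway between the tips of the shut fingers; the grasp point (between the pads) lies 19 mm behind it; x points along the fingers, z is the direction in which the jaws open and shut, and the axes are right-handed (so a half turn about x gives the same grasp; the last joint's range is limited). The gripper opens to 87 mm and grips with 3 to 60 N. Pads are 19 mm wide; open, the fingers measure 117 mm over their backs; the gripper's body (75 mm by 190 mm) begins 51 mm behind the grasp point.
Start: joints at [1.125, 0.321, -0.07, 1.45, 0.023, 1.371, -0.057], TCP at [0.288, -0.583, 0.188] pointing down, gripper open.
Joint ranges: [-2.86, 2.86], [-0.3, 2.09], [-1.38, 1.24], [0.06, 2.45], [-1.56, 4.7], [0.09, 2.05], [-2.69, 2.69]. Speed limits (rad/s): [2.57, 2.57, 3.14, 3.14, 3.14, 3.14, 3.14].

INTERFACE

Orientations are given as a rotation vector (axis times angle).
In Python, from bench import ctrl gives the robot as it stands.
- The arm moves only by the shell command python3 -m pendant 'ROWS' [OPENING] [FORCE]. ROWS is JSON, a list of rows, each an object with "travel": the shift along the tool's x, y, z in m, a list of three; "twist": the turn about the tool's x in rad. In form: [{"travel": [x, y, z], "twist": twist}, ...]. A call has 1 to 10 rows; each row is the pose to reach, as a shift and turn from the pose measured when the call began, along the tool's axes at that moment; what a row does not reach only later rows make up. A row lasts 1/8 s, in which the tool goes at most 62.5 mm and 10.7 degrees, less where a joint would pass 70% of its speed; a pose out of reach is approached as far as the arm can. A call with a gripper value outside its range is refused whole. OPENING is the opening, from -1 (shut) to 1 (fully open), so that 0 is half open, set as the call begins (- or left out, the last holds). The fingers move at their own pace and stop on an object; FORCE is the grip in N (left out, the last holds). Time passes only in rows, so rows that repeat a pose let the fingers close. It gives the time, the measured TCP pose, the force and the opening at its end, in the units of the state.
- ctrl.get_state(): the state, without advancing time (a new reading comes with each control period).
- ctrl.get_image(name): name is "scene" or "top"; returns the picture (400x640x3 uint8, red, green, blue); there is no depth.
- ctrl.camera_model(name): a dict with "K" (3x3 intrinsics, pixels), "distortion" ([k1, k2, p1, p2, k3] as OpenCV has them; the pictures are not rectified), "rvec" (rotation vector, rad) and "tvec" (3), from world to camera coordinates, as OpenCV has them. Camera axes: x right, y down, z forward; pixel columns grow to the right and rows downward; lengths in m; the calibration is good to about 2 mm. A picture is of the moment at which its call begins. camera_model takes no time and is no camera call.
- ctrl.close_job(): hands the job in, once; it reports no verdict.
The state is a dict: "time": time; "joint_positions": joint angles; "qd": joint speeds; "joint_torque": joint torques, N m; "position": TCP position; "tool_rot": TCP orientation; "ft_force": force on the tool from outside, world axes, zero at the start; "torque": the same for the moment, N m; "grip_width": opening from 0.0 (shut) to 1.0 (fully open).
Only numpy, scipy, OpenCV 4.12 (cv2) and the standard library are available. Lean on these libraries where they do the work, as an engineer would, in place of code of your own. Each camera call takes 0.05 s, during which the arm holds its last target.

TASK

The noodle cutter's crumb tray needs emptying: lift the red thumb latch bar out of its yellow catch without forcing it, swing the clear guard gate wide open towards you and round to its hinge side, then draw the crumb tray out by its black grip as far as it goes. Leave the gate standing open and the tray out, and do not disturb the things lying around.

Things in the scene. Friction and masses are not known exactly. Their poses are not given: they have to be found in the camera images.
- machine: The noodle cutter, a white low machine 250 mm wide, 400 mm deep, fixed to the bench. Origin on the bench under the middle of the closed gate; x points from the gate into the machine, y to the gate's hinge side, z up. Cheeks 110 mm high stand at y = +-117 mm; the hood (150 mm high, rollers and their blocks on it to 202 mm) begins 120 mm behind the gate.
- gate_hinge (a point): Point on the gate's vertical hinge axis, 75 mm above the bench, at machine x = 0, y = +100 mm. Turns with the gate: its -y axis points along the gate to the free edge, its -x axis out of the gate's front. The clear gate reaches from 12 to 190 mm from the hinge and 20 to 135 mm above the bench; it is 10 mm thick.
- gate (a joint): Gate angle, rad: 0 shut; grows as the free edge swings to the front (-x of the machine) and round to the hinge side; 1.57 is square open, stop at 1.75. The hinge drags lightly (0.1 N m) and the gate stays where it is left.
- latch_tab (a point): Grip centre of the upright red tab on the latch bar. Tab: 12 mm thick (along x), 30 mm wide (along y), reaching 18 mm above and 46 mm below this point, which at rest is 177 mm above the bench, 22 mm in front of the gate's middle plane, 170 mm from the hinge. Free all round for 40 mm down to the gate's top. Axes as the gate's, tilting with the bar.
- latch_pivot (a point): Pivot of the red latch bar on the gate's front, 50 mm from the hinge, 125 mm above the bench; axes as the gate's. The bar (12 mm high, 8 mm thick, about 140 g with its tab) lies along the gate and its end, 182 mm from the pivot, sits in the catch. The tab's point is 120 mm along the bar and 52 mm above the pivot.
- latch (a joint): Angle of the latch bar, rad: 0 level (resting on its stop), grows as the tab end is lifted; it falls back by its own weight.
- catch_post: Dark steel post, 210 mm high, at machine x -20, y -138 mm, origin on the bench. It carries the yellow catch, clamped at a height that differs each time and is not measured: a lip in front of the bar's end, a hood above, a 23 mm gap between. The end must rise 12 to 42 mm to clear the lip and meets the hood about 9 mm later. Over 20 N between bar and catch is forcing it.
- catch_foot (a point): Foot of the same post, on the bench. How the catch works: lift the bar until it is felt to meet the hood (a few N), ease it down 2 to 3 mm at the tab, and swing the gate while the bar is held there, so that its end passes out through the gap. If the gate is held after about 5 mm, the bar is still behind the lip: let it back and lift higher.
- tray_handle (a point): Grip point of the crumb tray's upright black grip, 88 mm above the bench, 45 mm behind the shut gate's middle plane. The grip is 12 mm thick (along the machine's x), 80 mm wide and reaches 19 mm above and 28 mm below this point; 69 mm free behind it. Axes as the machine's.
- tray (a joint): How far the crumb tray (steel, 130 mm wide, about 0.5 kg) is drawn out towards the front (-x of the machine), m: near 0 home, 0.14 at its stop. Drags about 2 N. The shut gate bars its way.
- flour_jar: Bystander: storage jar, 80 mm across, 130 mm high; origin at the centre of its underside. Leave it alone.
- bowl: Bystander: steel bowl, 130 mm across, 55 mm high; origin at the centre of its underside. Leave it alone.
- brush: Bystander: bench brush, 190 mm long; origin at the centre of its underside. Leave it alone.
- scraper: Bystander: dough scraper, about 105 x 125 mm, lying; origin at the centre of its underside. Leave it alone.
- cup: Bystander: blue mug, 76 mm across, 85 mm high; origin at the centre of its underside. Leave it alone.
- pin: Bystander: rolling pin on the board, 290 mm long with its handles; origin at the centre of its underside. Leave it alone.

How it is judged:
On the way, in this order (a step that is already met when the one before it is completed fails the run):
1. the latch bar is lifted while the gate is still shut (value of joint latch above 0.06 rad and value of joint gate below 0.05 rad), for 0.1 s.
2. the gate is swung wide open (1.35 rad or more) with the tray still home (value of joint gate above 1.35 rad and value of joint tray below 0.03 m), for 0.2 s.
3. the crumb tray is drawn out (125 mm or more) (value of joint tray above 0.125 m), for 0.2 s.
At the end, for the whole second after the job is handed in: The gate stands open by at least 1.3 rad and at rest, the latch bar has dropped back level (under 0.05 rad), and the crumb tray is out by at least 125 mm of its 140 mm and at rest (value of joint gate above 1.3 rad and value of joint tray above 0.125 m and value of joint latch below 0.05 rad and velocity of joint gate between -0.05 and 0.05 rad/s and velocity of joint tray between -0.02 and 0.02 m/s); the robot touches nothing.
It fails at once if the latch bar is forced against its catch (over 20 N) (contact force between latch and catch_post above 20 N).
It fails at once if a bystander is moved by more than 30 mm (distance of any of flour_jar, bowl, brush, scraper, cup, pin from where it was at the start of the episode above 0.03 m).
It also fails if it takes over 70 s, if anything falls off the work surface, if the arm or the gripper's body presses on something with over 40 N, if the wrist force passes 120 N, or if a joint passes its speed limit or range.

## Working session

There is one attempt and no reset: what is moved stays moved. The work goes in short steps, Python scripts to look and compute and a shell command to move; the robot and the scene stay as the last step left them, time stands still between calls to the robot, and variables do not carry over. Pictures are saved under pics/ and viewed, and the job is handed in when it is done.

```bash
ls; mkdir -p pics; python3 - <<'E'
from bench import ctrl
import cv2
print(ctrl.get_state())
for n in("scene","top"):
    cv2.imwrite(f"pics/{n}0.png",ctrl.get_image(n)[:,:,::-1]); print(n,ctrl.camera_model(n))
E
```

```text
pics
{'time': 0.0, 'joint_positions': array([ 1.12506925,  0.32183528, -0.07009089,  1.45169693,  0.02258429,
        1.37078407, -0.05693992]), 'qd': array([-1.02988471e-05, -1.37326781e-03, -1.35355866e-03, -5.74727088e-04,
       -1.16964069e-03,  3.37989279e-03, -2.97310048e-04]), 'joint_torque': array([ 7.86731380e-05, -4.91294825e+01, -4.04103007e-01, -3.12531710e+01,
       -6.40001404e-02,  4.37933556e-02,  1.90544711e-04]), 'position': array([ 0.28814829, -0.58194125,  0.18734263]), 'tool_rot': array([ 0.8651779 ,  1.39404316, -0.86361887]), 'ft_force': array([-0.0163228 , -1.02455053,  0.54063745]), 'torque': array([-0.00304321, -0.04961201,  0.00478037]), 'grip_width': 0.9977838762528738}
scene {'K': array([[497.32413358,   0.        , 321.88608564],
       [  0.        , 497.32413358, 194.80298222],
       [  0.        ,   0.        ,   1.        ]]), 'distortion': array([-0.14321889,  0.        ,  0.        ,  0.        ,  0.        ]), 'rvec': array([ 1.8112267 ,  2.01939359, -0.57611147]), 'tvec': array([ 0.15511465, -0.35493472,  1.74790023])}
top {'K': array([[455.46723625,   0.        , 323.69976116],
       [  0.        , 455.46723625, 200.67235414],
       [  0.        ,   0.        ,   1.        ]]), 'distortion': array([-0.10759316,  0.        ,  0.        ,  0.        ,  0.        ]), 'rvec': array([ 2.16288427, -2.13537245,  0.14030573]), 'tvec': array([-0.12011401,  0.50379794,  1.59210429])}
```

View pics/scene0.png

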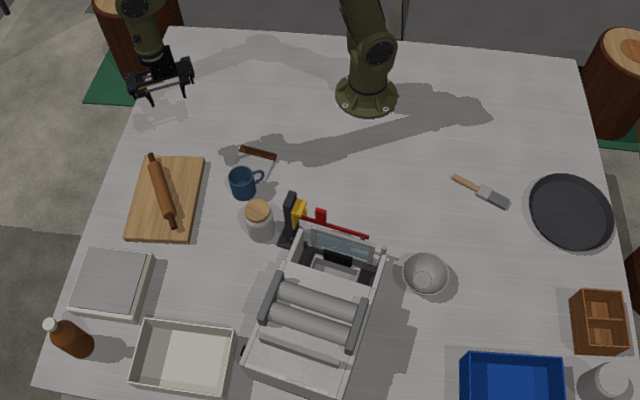

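View pics/top0.png

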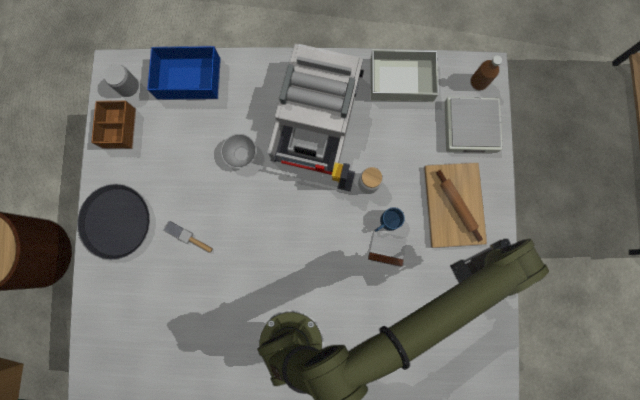

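```bash
python3 - <<'E'
import cv2
a=cv2.imread("pics/scene0.png")[180:340,230:430]; cv2.imwrite("pics/s1.png",cv2.resize(a,None,fx=3.75,fy=3.75,interpolation=cv2.INTER_CUBIC)[:600])
a=cv2.imread("pics/top0.png")[40:200,210:410]; cv2.imwrite("pics/t1.png",cv2.resize(a,None,fx=3.75,fy=3.75,interpolation=cv2.INTER_CUBIC)[:600])
E
```

```text
(no output)
```

View pics/s1.png

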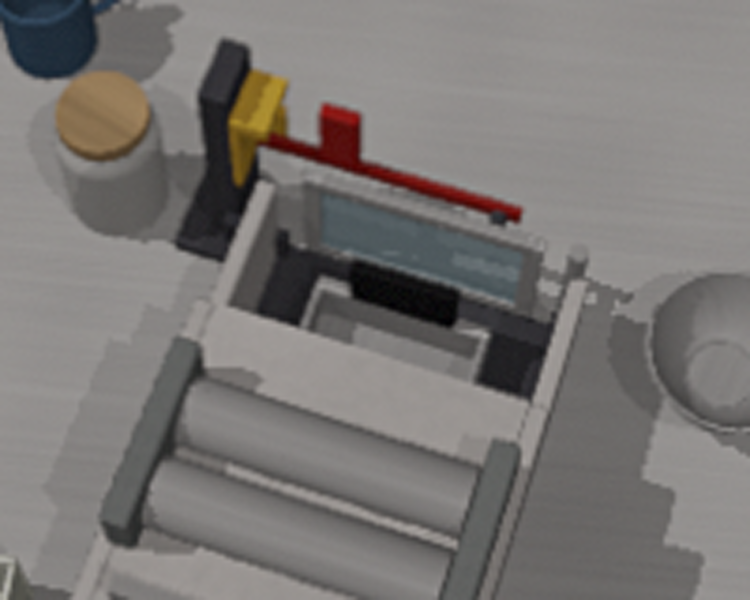

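View pics/t1.png

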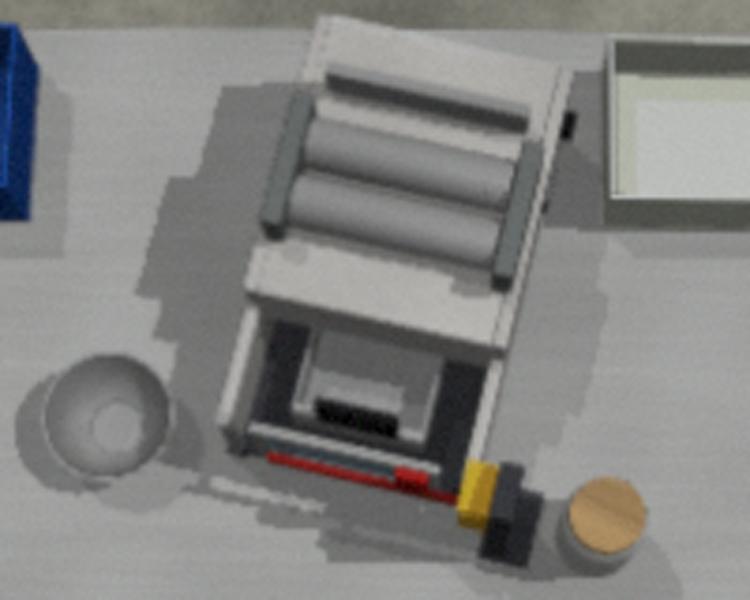

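```bash
cat > h.py <<'E'
import numpy as np, cv2
from bench import ctrl
CM={n:ctrl.camera_model(n) for n in("scene","top")}
def proj(n,P):
    c=CM[n]; return cv2.projectPoints(np.array(P,float).reshape(-1,1,3),c["rvec"],c["tvec"],c["K"],c["distortion"])[0][:,0]
def M2W(p,P):
    P=np.array(P,float).reshape(-1,3); c,s=np.cos(p[2]),np.sin(p[2])
    return np.c_[p[0]+c*P[:,0]-s*P[:,1],p[1]+s*P[:,0]+c*P[:,1],P[:,2]]
E
cat > fit.py <<'E'
from h import *
from scipy.optimize import least_squares
for n in CM: print(n,(-cv2.Rodrigues(CM[n]["rvec"])[0].T@CM[n]["tvec"]).round(3))
off={"scene":(230,180),"top":(210,40)}
obs=[("scene",(325,103),(-.028,-.085,.195)),("scene",(360,112),(-.028,-.055,.195)),
("scene",(352,264),(.051,-.04,.107)),("scene",(460,294),(.051,.04,.107)),
("top",(317,398),(.051,.04,.107)),("top",(398,413),(.051,-.04,.107)),
("top",(395,477),(-.022,-.055,.195)),("top",(429,483),(-.022,-.085,.195)),
]
def res(p):
    r=[]
    for n,uv,P in obs:
        f=(np.array(uv)+.5)/3.75-.5+off[n]
        r.append(proj(n,M2W(p,P))[0]-f)
    return np.array(r).ravel()
s=least_squares(res,[.75,-.02,-.2],loss="soft_l1"); print(s.x,s.fun.reshape(-1,2).round(1)); p=s.x
np.save("p.npy",p)
segs=[]
def box(a,b):
    import itertools
    c=np.array(list(itertools.product(*zip(a,b))))
    for i in range(8):
        for j in range(i):
            if (c[i]!=c[j]).sum()==1: segs.append((c[i],c[j]))
box((.039,-.04,.06),(.051,.04,.107)); box((-.028,-.085,.131),(-.016,-.055,.195)); box((-.005,-.09,.02),(.005,.088,.135)); box((.12,-.125,0),(.38,.125,.15))
segs.append(((-.018,.05,.125),(-.018,-.132,.125)))
segs.append(((-.02,-.138,0),(-.02,-.138,.21)))
for n,im in(("scene","s"),("top","t")):
    I=cv2.imread(f"pics/{im}1.png")
    for a,b in segs:
        q=((proj(n,M2W(p,[a,b]))-off[n]+.5)*3.75-.5)
        cv2.line(I,*[tuple(int(v) for v in x) for x in q],(0,255,0),1)
    cv2.imwrite(f"pics/{im}2.png",I)
E
python3 fit.py
```

```text
scene [ 1.233 -0.022  1.298]
top [ 0.286 -0.123  1.645]
[ 0.62796265 -0.03270166 -0.17907333] [[-1.8 -2.1]
 [ 0.1 -1.7]
 [-1.   0.8]
 [-0.4  0.6]
 [-1.9  0.3]
 [-0.9  0.6]
 [-0.6 -0.8]
 [-0.6 -0.7]]
```

View pics/s2.png

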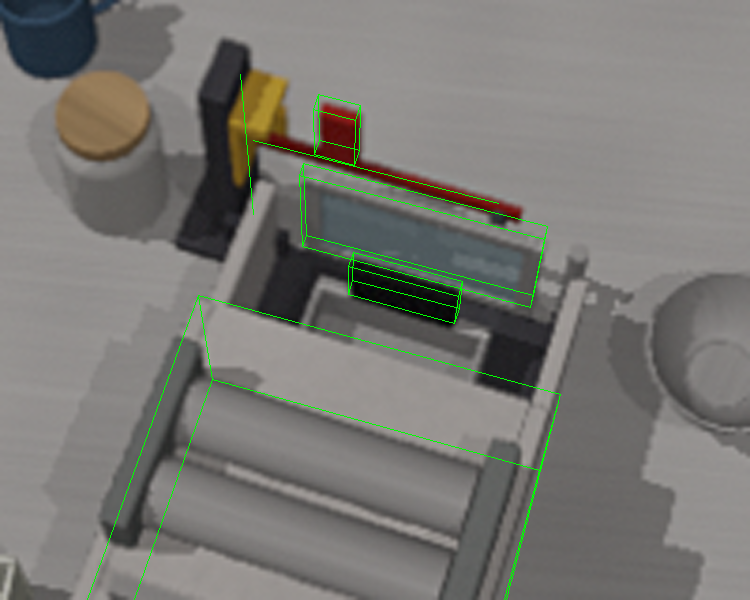

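View pics/t2.png

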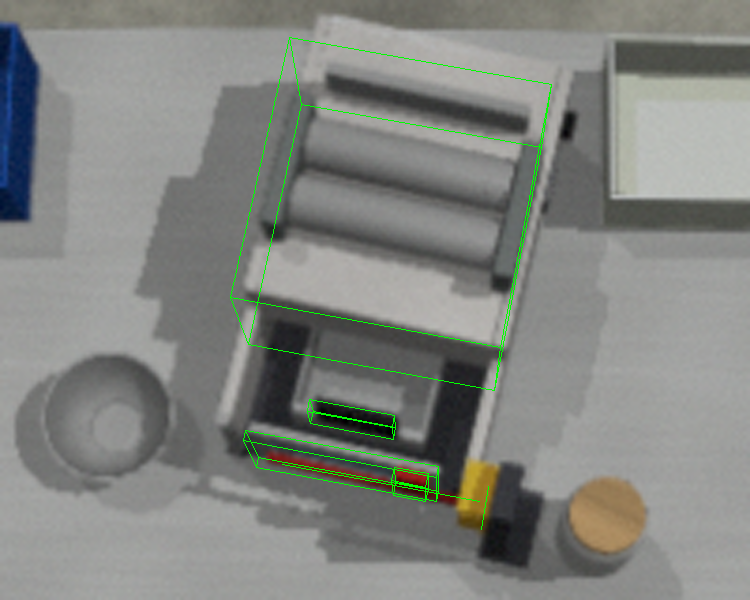

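```bash
python3 - <<'E'
import cv2
def z(src,x,y,w,h,f,out):
    a=cv2.imread(src)[y:y+h,x:x+w]; a=cv2.resize(a,None,fx=f,fy=f,interpolation=cv2.INTER_CUBIC)
    for i in range(0,w,10):
        cv2.line(a,(i*f,0),(i*f,6 if i%50 else 14),(0,255,0),1); cv2.putText(a,str(x+i),(i*f,24),0,.35,(0,255,0),1)
    for i in range(0,h,10):
        cv2.line(a,(0,i*f),(6,i*f),(0,255,0),1); cv2.putText(a,str(y+i),(8,i*f+4),0,.35,(0,255,0),1)
    cv2.imwrite(out,a)
z("pics/scene0.png",275,185,120,75,6,"pics/s3.png")
z("pics/top0.png",265,115,100,75,7,"pics/t3.png")
E
```

```text
(no output)
```

View pics/s3.png

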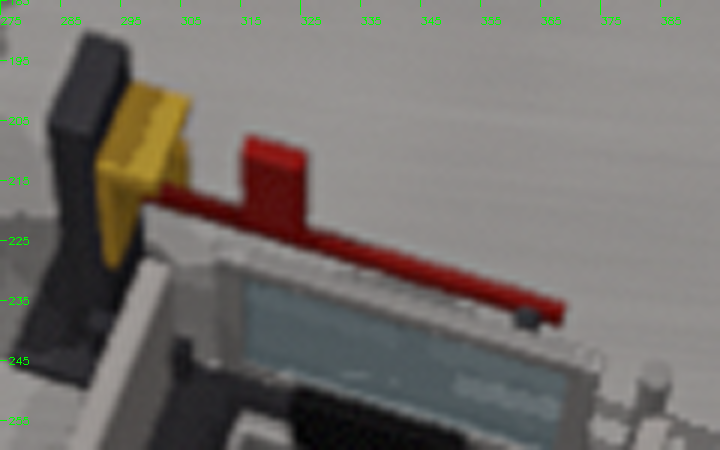

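View pics/t3.png

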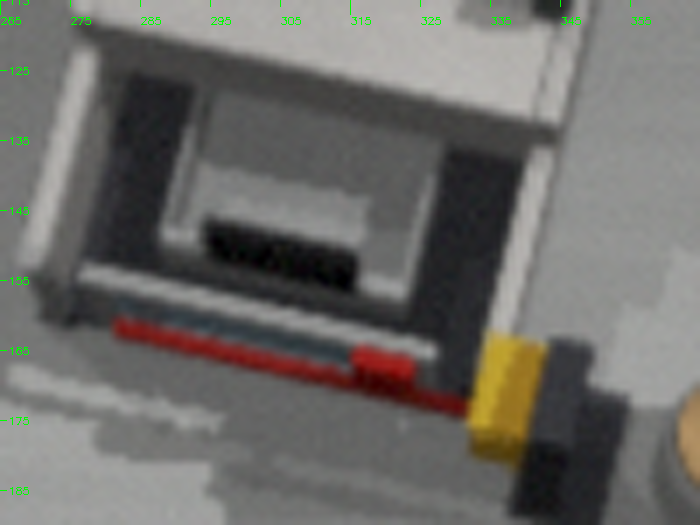

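```bash
cat > fit2.py <<'E'
from h import *
from scipy.optimize import least_squares
O={"scene":((275,185),6),"top":((265,115),7)}
obs=[("scene",(246,136),(-.028,-.085,.195)),("scene",(305,151),(-.028,-.055,.195)),
("scene",(243,150),(-.016,-.085,.195)),("scene",(303,165),(-.016,-.055,.195)),
("scene",(217,262),(0,-.09,.135)),("scene",(600,354),(0,.088,.135)),
("scene",(292,391),(.045,-.04,.107)),("scene",(465,437),(.045,.04,.107)),
("top",(80,270),(0,.088,.135)),("top",(437,352),(0,-.09,.135)),
("top",(355,347),(-.016,-.055,.195)),("top",(415,355),(-.016,-.085,.195)),
("top",(207,217),(.051,.04,.107)),("top",(360,250),(.051,-.04,.107)),
("top",(540,150),(None,-.117,.11)),("top",(500,320),(None,-.117,.11)),
("top",(80,60),(None,.117,.11)),("top",(35,250),(None,.117,.11))]
def res(p):
    r=[];k=3
    for n,uv,P in obs:
        f=(np.array(uv)+.5)/O[n][1]-.5+O[n][0]; P=list(P)
        if P[0] is None: P[0]=p[k];k+=1
        r.append(proj(n,M2W(p,P))[0]-f)
    return np.array(r).ravel()
s=least_squares(res,[.64,-.03,-.2,.1,.05,.1,.05],loss="soft_l1"); p=s.x;print(p.round(4));print(s.fun.reshape(-1,2).round(1).tolist()); np.save("p.npy",p[:3])
for nm,P in dict(tab=(-.022,-.07,.177),grip=(.045,0,.088),hinge=(0,.1,.075),pivot=(-.022,.05,.125)).items(): print(nm,M2W(p,P).round(4))
E
python3 fit2.py
```

```text
[ 0.632  -0.0333 -0.2099  0.1178  0.0291  0.113   0.0132]
[[-0.8, -1.7], [0.4, -1.1], [-1.8, -0.2], [-0.7, 0.5], [-0.9, -3.1], [0.0, 0.4], [-0.8, -0.1], [-0.6, 0.9], [-0.8, 0.7], [-0.7, 0.2], [-0.6, -0.6], [-0.2, 0.2], [-1.2, -0.9], [-0.6, -0.7], [-0.4, -0.1], [-0.3, -0.1], [-0.4, -0.1], [-0.8, -0.2]]
tab [[ 0.5959 -0.0971  0.177 ]]
grip [[ 0.676  -0.0426  0.088 ]]
hinge [[0.6529 0.0645 0.075 ]]
pivot [[0.6209 0.0202 0.125 ]]
```

```bash
cat >> h.py <<'E'
from scipy.spatial.transform import Rotation as Ro
def show(tgt=None,jaw=None):
    s=ctrl.get_state(); R=Ro.from_rotvec(s["tool_rot"]).as_matrix()
    print("t",round(s["time"],2),"pos",s["position"].round(4),"q",s["joint_positions"].round(2),"f",s["ft_force"].round(2),"m",s["torque"].round(2),"grip",round(s["grip_width"],3))
    print("R cols x,y,z:",R.T.round(3).tolist(),"jaw yaw",round(np.arctan2(R[1,2],R[0,2]),4))
    if tgt is not None: print("travel to target (tool axes):",(R.T@(np.array(tgt)-s["position"])).round(4))
    return s,R
E
python3 - <<'E'
from h import *
show([.596,-.097,.30])
E
```

```text
t 0.1 pos [ 0.2882 -0.582   0.1875] q [ 1.13  0.32 -0.07  1.45  0.02  1.37 -0.06] f [0.15 0.21 1.31] m [ 0.01 -0.04 -0.  ] grip 1.003
R cols x,y,z: [[-0.001, 0.001, -1.0], [0.896, 0.444, -0.0], [0.444, -0.896, -0.002]] jaw yaw -1.1109
travel to target (tool axes): [-0.1121  0.4911 -0.2982]
```

```bash
python3 -m pendant '[{"travel":[-0.05,0,0],"twist":0},{"travel":[-0.1,0.02,-0.01],"twist":0},{"travel":[-0.112,0.06,-0.035],"twist":-0.1},{"travel":[-0.112,0.11,-0.065],"twist":-0.2},{"travel":[-0.112,0.16,-0.095],"twist":-0.3},{"travel":[-0.112,0.21,-0.13],"twist":-0.4},{"travel":[-0.112,0.26,-0.16],"twist":-0.5},{"travel":[-0.112,0.31,-0.19],"twist":-0.6},{"travel":[-0.112,0.36,-0.22],"twist":-0.7},{"travel":[-0.112,0.4,-0.25],"twist":-0.8}]' 1 20
python3 - <<'E'
from h import *
show([.596,-.097,.28])
E
```

```text
time: 1.35
position: [0.5366, -0.1783, 0.2994]
tool_rot: [0.242, 1.559, -0.239]
ft_force: [0.0, 0.8, -0.1]
grip_width: 0.999
t 1.35 pos [ 0.5366 -0.1783  0.2994] q [ 0.68  0.14 -0.45  1.47  0.06  1.55 -0.08] f [ 0.    0.8  -0.08] m [ 0.01 -0.07 -0.  ] grip 0.999
R cols x,y,z: [[-0.001, 0.002, -1.0], [0.302, 0.953, 0.002], [0.953, -0.302, -0.002]] jaw yaw -0.3064
travel to target (tool axes): [0.0195 0.0954 0.0322]
```

```bash
python3 -m pendant '[{"travel":[0,0.03,0.01],"twist":-0.03},{"travel":[0,0.06,0.02],"twist":-0.06},{"travel":[0.01,0.085,0.028],"twist":-0.096},{"travel":[0.02,0.095,0.032],"twist":-0.096},{"travel":[0.02,0.095,0.032],"twist":-0.096}]'
python3 - <<'E'
from h import *
show([.596,-.097,.158])
for n,x,y in(("scene",250,140),("top",240,100)):
    a=ctrl.get_image(n)[:,:,::-1]; cv2.imwrite(f"pics/{n}1.png",a); a=a[y:y+120,x:x+160]
    cv2.imwrite(f"pics/{n}1z.png",cv2.resize(a,None,fx=4.5,fy=4.5,interpolation=cv2.INTER_CUBIC))
E
```

```text
time: 1.98
position: [0.5949, -0.0973, 0.2776]
tool_rot: [0.167, 1.569, -0.164]
ft_force: [-0.1, -0.5, -0.1]
grip_width: 1.001
t 1.98 pos [ 0.5949 -0.0973  0.2776] q [ 0.55  0.24 -0.52  1.41  0.11  1.53 -0.18] f [-0.15 -0.5  -0.13] m [-0.03 -0.01  0.02] grip 1.001
R cols x,y,z: [[-0.004, 0.002, -1.0], [0.209, 0.978, 0.001], [0.978, -0.209, -0.005]] jaw yaw -0.2102
travel to target (tool axes): [0.1196 0.0004 0.0015]
```

View pics/scene1z.png

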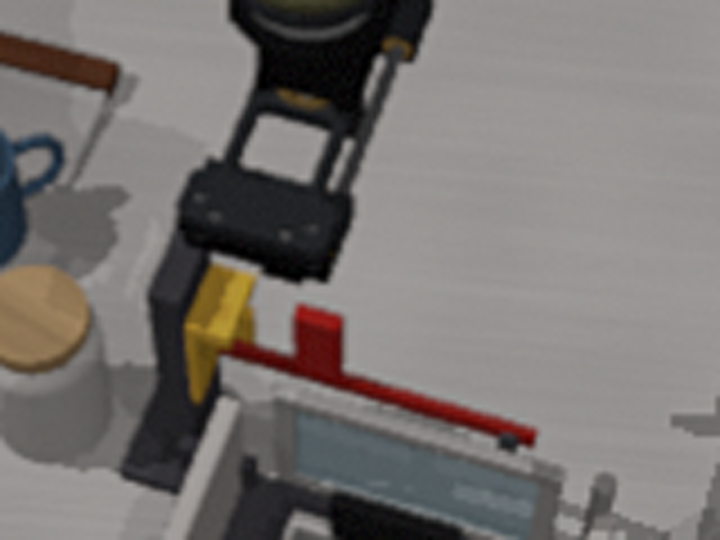

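View pics/top1z.png

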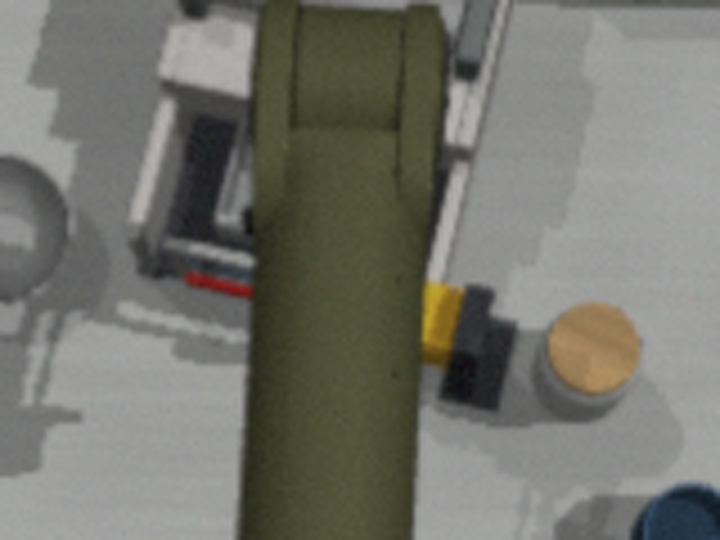

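```bash
python3 - <<'E'
from h import *
s,R=show()
P=s["position"]
pts={"tcp":P}
for z in(-.0435,.0435,-.0585,.0585):
    for y in(-.0095,.0095): pts[(z,y)]=P+R@np.array([0,y,z])
for k,v in pts.items(): print(k,((proj("scene",v)[0]-[250,140])*4.5).round())
E
```

```text
t 2.08 pos [ 0.5951 -0.0989  0.2791] q [ 0.55  0.23 -0.52  1.41  0.11  1.53 -0.18] f [-0.23 -0.68 -0.68] m [-0.01 -0.06  0.06] grip 0.999
R cols x,y,z: [[-0.002, 0.001, -1.0], [0.211, 0.978, 0.001], [0.978, -0.211, -0.003]] jaw yaw -0.2125
tcp [309. 230.]
(-0.0435, -0.0095) [318. 162.]
(-0.0435, 0.0095) [351. 171.]
(0.0435, -0.0095) [266. 292.]
(0.0435, 0.0095) [300. 301.]
(-0.0585, -0.0095) [327. 141.]
(-0.0585, 0.0095) [359. 150.]
(0.0585, -0.0095) [257. 315.]
(0.0585, 0.0095) [291. 325.]
```

```bash
python3 - <<'E'
import cv2
a=cv2.imread("pics/scene1.png")[90:220,255:365]; cv2.imwrite("pics/s5.png",cv2.resize(a,None,fx=4.6,fy=4.6,interpolation=cv2.INTER_CUBIC))
a=cv2.imread("pics/scene0.png")[30:120,110:210]; cv2.imwrite("pics/s6.png",cv2.resize(a,None,fx=6,fy=6,interpolation=cv2.INTER_CUBIC))
E
```

```text
(no output)
```

View pics/s5.png

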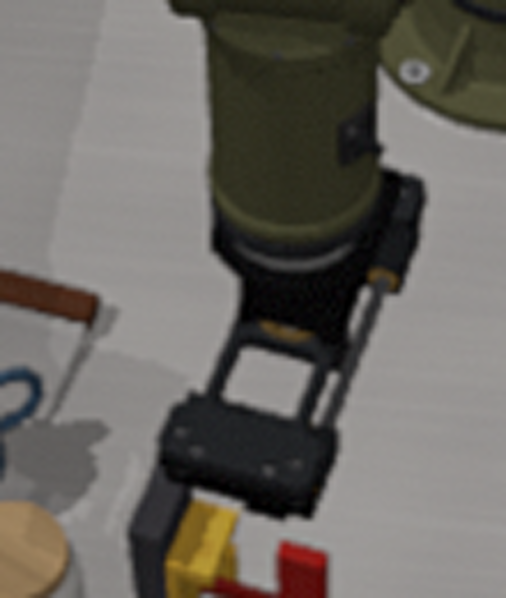

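View pics/s6.png

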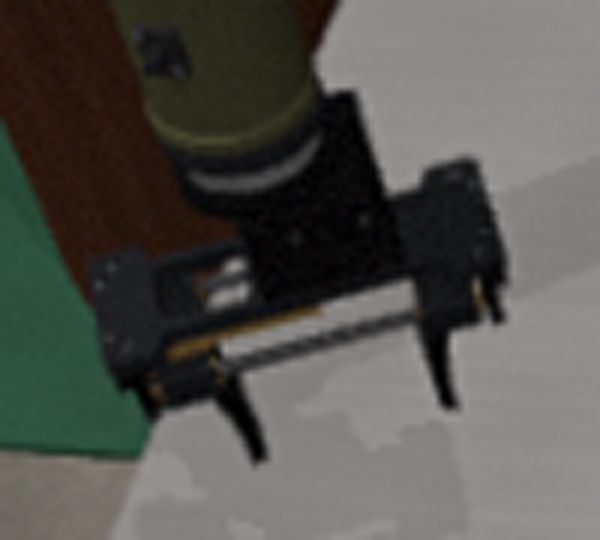

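```bash
python3 - <<'E'
from h import *
R=np.array([[-0.001, 0.001, -1.0], [0.896, 0.444, -0.0], [0.444, -0.896, -0.002]]).T
P=np.array([.2882,-.582,.1875])
for x in(0,-.019,-.07):
  for z in(-.0435,0,.0435): print(x,z,((proj("scene",P+R@[x,0,z])[0]-[110,30])*6).round())
for z in (.09,.095):
  for y in(-.037,.037): print(z,y,((proj("scene",P+R@[-.07,y,z])[0]-[110,30])*6).round())
s,R=show();P=s["position"]
for z in (.095,):
  for y in(-.037,.037):
    for x in (-.07,-.1): print(x,y,((proj("scene",P+R@[x,y,z])[0]-[250,140])*4.5).round())
E
```

```text
0 -0.0435 [450. 439.]
0 0 [366. 463.]
0 0.0435 [281. 487.]
-0.019 -0.0435 [441. 413.]
-0.019 0 [356. 437.]
-0.019 0.0435 [271. 461.]
-0.07 -0.0435 [418. 342.]
-0.07 0 [330. 366.]
-0.07 0.0435 [243. 391.]
0.09 -0.037 [139. 365.]
0.09 0.037 [159. 471.]
0.095 -0.037 [129. 368.]
0.095 0.037 [149. 474.]
t 2.08 pos [ 0.5951 -0.0989  0.2791] q [ 0.55  0.23 -0.52  1.41  0.11  1.53 -0.18] f [-0.23 -0.68 -0.68] m [-0.01 -0.06  0.06] grip 0.999
R cols x,y,z: [[-0.002, 0.001, -1.0], [0.211, 0.978, 0.001], [0.978, -0.211, -0.003]] jaw yaw -0.2125
-0.07 -0.037 [176. 290.]
-0.1 -0.037 [172. 258.]
-0.07 0.037 [318. 331.]
-0.1 0.037 [318. 300.]
```

```bash
python3 -m pendant '[{"travel":[0.025,0,0],"twist":0},{"travel":[0.05,0,0],"twist":0},{"travel":[0.07,0,0],"twist":0},{"travel":[0.078,0,0],"twist":0},{"travel":[0.078,0,0],"twist":0}]'
python3 - <<'E'
from h import *
s,R=show([.596,-.097,.158])
a=ctrl.get_image("scene")[:,:,::-1]; a=a[140:260,250:410]
cv2.imwrite(f"pics/s7.png",cv2.resize(a,None,fx=4.5,fy=4.5,interpolation=cv2.INTER_CUBIC))
a=ctrl.get_image("top")[:,:,::-1]; a=a[100:220,240:400]
cv2.imwrite(f"pics/t7.png",cv2.resize(a,None,fx=4.5,fy=4.5,interpolation=cv2.INTER_CUBIC))
P=s["position"]
for x in(0,-.02,-.07):
  for z in(0.0435,.0585,.095): print(x,z,((proj("scene",P+R@[x,0,z])[0]-[250,140])*4.5).round())
E
```

```text
time: 2.7
position: [0.5947, -0.0997, 0.2013]
tool_rot: [0.169, 1.567, -0.167]
ft_force: [-0.6, 0.6, -0.0]
grip_width: 1.003
t 2.7 pos [ 0.5947 -0.0997  0.2013] q [ 0.56  0.26 -0.52  1.54  0.13  1.38 -0.19] f [-0.63  0.65 -0.01] m [-0.02 -0.09 -0.01] grip 1.003
R cols x,y,z: [[-0.002, 0.001, -1.0], [0.212, 0.977, 0.0], [0.977, -0.212, -0.003]] jaw yaw -0.2139
travel to target (tool axes): [0.0433 0.0029 0.0008]
0 0.0435 [284. 367.]
0 0.0585 [275. 389.]
0 0.095 [253. 445.]
-0.02 0.0435 [283. 349.]
-0.02 0.0585 [274. 372.]
-0.02 0.095 [252. 428.]
-0.07 0.0435 [282. 303.]
-0.07 0.0585 [272. 327.]
-0.07 0.095 [249. 385.]
```

View pics/s7.png

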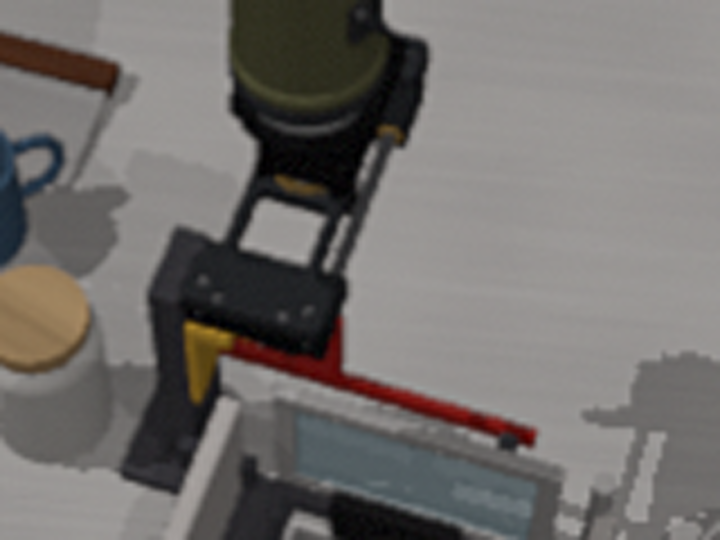

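View pics/t7.png

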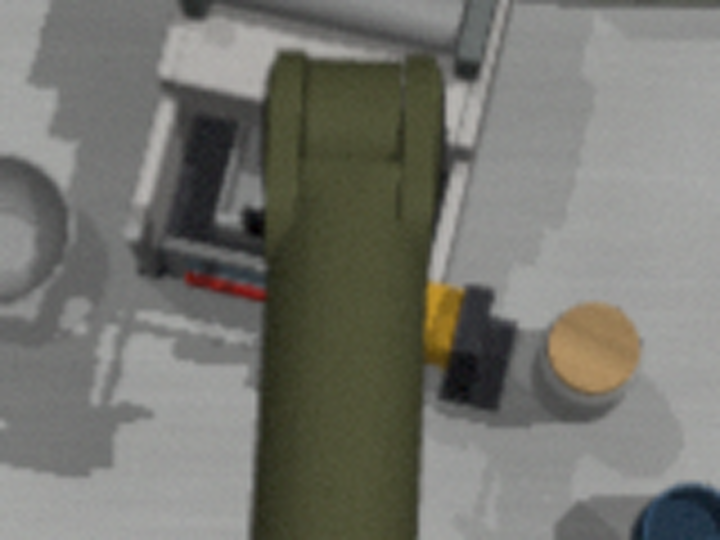

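```bash
python3 -m pendant '[{"travel":[0.015,0.003,0],"twist":0},{"travel":[0.03,0.003,0.001],"twist":0},{"travel":[0.04,0.003,0.001],"twist":0},{"travel":[0.045,0.003,0.001],"twist":0},{"travel":[0.045,0.003,0.001],"twist":0}]'
python3 -m pendant '[{"travel":[0,0,0],"twist":0},{"travel":[0,0,0],"twist":0},{"travel":[0,0,0],"twist":0},{"travel":[0,0,0],"twist":0}]' -1 10
python3 - <<'E'
from h import *
show()
E
```

```text
time: 3.42
position: [0.5968, -0.0965, 0.1568]
tool_rot: [0.168, 1.566, -0.167]
ft_force: [-0.1, 0.1, -0.6]
grip_width: 0.999
time: 3.92
position: [0.5969, -0.0965, 0.1569]
tool_rot: [0.168, 1.566, -0.167]
ft_force: [0.0, 0.1, 0.1]
grip_width: 0.63
t 3.92 pos [ 0.5969 -0.0965  0.1569] q [ 0.55  0.28 -0.52  1.6   0.14  1.3  -0.2 ] f [0.05 0.07 0.09] m [-0.01 -0.05  0.01] grip 0.63
R cols x,y,z: [[-0.001, 0.001, -1.0], [0.212, 0.977, 0.001], [0.977, -0.212, -0.001]] jaw yaw -0.2132
```

```bash

python3 -m pendant '[{"travel":[0,0,0],"twist":0},{"travel":[0,0,0],"twist":0},{"travel":[0,0,0],"twist":0},{"travel":[0,0,0],"twist":0},{"travel":[0,0,0],"twist":0}]'
python3 -m pendant '[{"travel":[0,0,0],"twist":0},{"travel":[0,0,0],"twist":0},{"travel":[0,0,0],"twist":0}]'
python3 - <<'E'
from h import *
show()
E
```

```text
time: 4.55
position: [0.596, -0.0963, 0.1568]
tool_rot: [0.168, 1.567, -0.167]
ft_force: [-2.8, -0.6, 1.7]
grip_width: 0.135
time: 4.92
position: [0.596, -0.0963, 0.1569]
tool_rot: [0.168, 1.568, -0.167]
ft_force: [-1.4, 0.3, 2.3]
grip_width: 0.139
t 4.92 pos [ 0.596  -0.0963  0.1569] q [ 0.55  0.28 -0.52  1.6   0.14  1.3  -0.2 ] f [-1.41  0.28  2.27] m [ 0.04  0.27 -0.06] grip 0.139
R cols x,y,z: [[-0.003, 0.001, -1.0], [0.212, 0.977, 0.0], [0.977, -0.212, -0.003]] jaw yaw -0.2132
```

```bash

python3 -m pendant '[{"travel":[-0.003,0.0013,0],"twist":0},{"travel":[-0.006,0.0028,0],"twist":0},{"travel":[-0.009,0.0043,0],"twist":0},{"travel":[-0.0117,0.0058,0],"twist":0},{"travel":[-0.0117,0.0058,0],"twist":0}]'
python3 - <<'E'
from h import *
show()
E
python3 -m pendant '[{"travel":[0,0,0],"twist":0},{"travel":[0,0,0],"twist":0}]'
```

```text
time: 5.55
position: [0.5974, -0.0895, 0.1686]
tool_rot: [0.168, 1.567, -0.165]
ft_force: [0.5, 3.1, -4.7]
grip_width: 0.132
t 5.55 pos [ 0.5974 -0.0895  0.1686] q [ 0.54  0.28 -0.52  1.58  0.14  1.32 -0.21] f [ 0.51  3.09 -4.68] m [ 0.66 -0.29 -0.04] grip 0.132
R cols x,y,z: [[-0.003, 0.002, -1.0], [0.211, 0.978, 0.002], [0.978, -0.211, -0.003]] jaw yaw -0.2122
time: 5.8
position: [0.5975, -0.0895, 0.1686]
tool_rot: [0.168, 1.567, -0.165]
ft_force: [1.1, 2.3, -3.3]
grip_width: 0.133
```

```bash

for i in 1; do python3 -m pendant '[{"travel":[-0.0006,0.0003,0],"twist":0},{"travel":[-0.0012,0.0007,0],"twist":0},{"travel":[-0.0012,0.0007,0],"twist":0}]'; done
python3 -m pendant '[{"travel":[-0.0006,0.0003,0],"twist":0},{"travel":[-0.0012,0.0007,0],"twist":0},{"travel":[-0.0012,0.0007,0],"twist":0}]'
```

```text
time: 6.18
position: [0.5976, -0.0887, 0.1698]
tool_rot: [0.168, 1.567, -0.165]
ft_force: [1.6, 2.5, -3.7]
grip_width: 0.131
time: 6.55
position: [0.5978, -0.0879, 0.1711]
tool_rot: [0.168, 1.567, -0.165]
ft_force: [1.4, 2.2, -4.1]
grip_width: 0.134
```

```bash

python3 -m pendant '[{"travel":[-0.0006,0.0003,0],"twist":0},{"travel":[-0.0012,0.0007,0],"twist":0},{"travel":[-0.0012,0.0007,0],"twist":0}]'
```

```text
time: 6.92
position: [0.598, -0.087, 0.1723]
tool_rot: [0.168, 1.567, -0.165]
ft_force: [1.1, 3.0, -3.3]
grip_width: 0.134
```

```bash

python3 -m pendant '[{"travel":[-0.0006,0.0003,0],"twist":0},{"travel":[-0.0012,0.0007,0],"twist":0},{"travel":[-0.0012,0.0007,0],"twist":0}]'
```

```text
time: 7.3
position: [0.5982, -0.0863, 0.1736]
tool_rot: [0.168, 1.567, -0.164]
ft_force: [1.6, 3.5, -3.3]
grip_width: 0.134
```

```bash

python3 -m pendant '[{"travel":[-0.0006,0.0004,0],"twist":0},{"travel":[-0.0012,0.0008,0],"twist":0},{"travel":[-0.0012,0.0008,0],"twist":0}]'
```

```text
time: 7.68
position: [0.5984, -0.0854, 0.1748]
tool_rot: [0.168, 1.567, -0.164]
ft_force: [1.9, 4.5, -4.3]
grip_width: 0.136
```

```bash

python3 -m pendant '[{"travel":[-0.0006,0.0004,0],"twist":0},{"travel":[-0.0012,0.0008,0],"twist":0},{"travel":[-0.0012,0.0008,0],"twist":0}]'
```

```text
time: 8.05
position: [0.5986, -0.0845, 0.1761]
tool_rot: [0.168, 1.567, -0.164]
ft_force: [1.3, 3.4, -4.4]
grip_width: 0.138
```

```bash

python3 -m pendant '[{"travel":[-0.0006,0.0004,0],"twist":0},{"travel":[-0.0012,0.0008,0],"twist":0},{"travel":[-0.0012,0.0008,0],"twist":0}]'
```

```text
time: 8.43
position: [0.5988, -0.0836, 0.1773]
tool_rot: [0.168, 1.567, -0.164]
ft_force: [1.3, 2.9, -5.2]
grip_width: 0.132
```

```bash

python3 -m pendant '[{"travel":[-0.0006,0.0002,0],"twist":0},{"travel":[-0.0012,0.0005,0],"twist":0},{"travel":[-0.0012,0.0005,0],"twist":0}]'
```

```text
time: 8.8
position: [0.599, -0.0827, 0.1786]
tool_rot: [0.168, 1.567, -0.163]
ft_force: [1.6, 4.5, -5.4]
grip_width: 0.139
```

```bash
python3 - <<'E'
from h import *
a=ctrl.get_image("scene")[:,:,::-1]; a=a[140:260,250:410]
cv2.imwrite(f"pics/s8.png",cv2.resize(a,None,fx=5,fy=5,interpolation=cv2.INTER_CUBIC))
show()
E
```

```text
t 8.85 pos [ 0.5989 -0.0828  0.1785] q [ 0.53  0.27 -0.53  1.57  0.14  1.34 -0.22] f [ 1.6   3.42 -4.7 ] m [ 0.89 -0.51 -0.  ] grip 0.132
R cols x,y,z: [[-0.002, 0.003, -1.0], [0.21, 0.978, 0.003], [0.978, -0.21, -0.003]] jaw yaw -0.2111
```

View pics/s8.png

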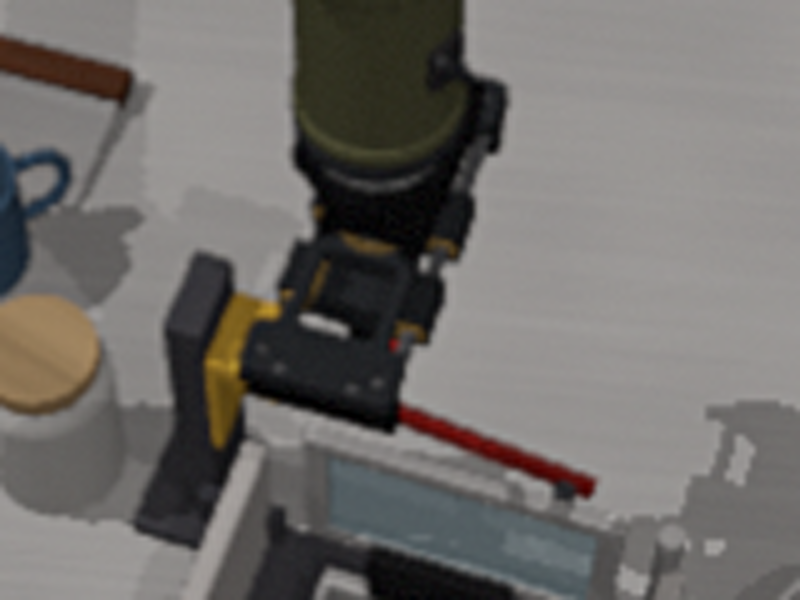

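```bash

python3 -m pendant '[{"travel":[-0.0006,0.0003,0],"twist":0},{"travel":[-0.0012,0.0007,0],"twist":0},{"travel":[-0.0012,0.0007,0],"twist":0}]'
```

```text
time: 9.22
position: [0.5991, -0.0819, 0.1798]
tool_rot: [0.168, 1.567, -0.163]
ft_force: [2.4, 4.4, -5.2]
grip_width: 0.134
```

```bash

python3 -m pendant '[{"travel":[-0.0006,0.0003,0],"twist":0},{"travel":[-0.0012,0.0007,0],"twist":0},{"travel":[-0.0012,0.0007,0],"twist":0}]'
```

```text
time: 9.6
position: [0.5993, -0.0809, 0.181]
tool_rot: [0.168, 1.567, -0.163]
ft_force: [1.5, 4.8, -6.8]
grip_width: 0.139
```

```bash

python3 -m pendant '[{"travel":[-0.0006,0.0003,0],"twist":0},{"travel":[-0.0012,0.0007,0],"twist":0},{"travel":[-0.0012,0.0007,0],"twist":0}]'
```

```text
time: 9.98
position: [0.5996, -0.0801, 0.1823]
tool_rot: [0.168, 1.567, -0.162]
ft_force: [2.2, 4.2, -5.2]
grip_width: 0.138
```

```bash

python3 -m pendant '[{"travel":[-0.0006,0.0003,0],"twist":0},{"travel":[-0.0012,0.0007,0],"twist":0},{"travel":[-0.0012,0.0007,0],"twist":0}]'
```

```text
time: 10.35
position: [0.5998, -0.0791, 0.1834]
tool_rot: [0.168, 1.567, -0.162]
ft_force: [2.2, 4.7, -6.1]
grip_width: 0.133
```

```bash
python3 - <<'E'
from h import *
a=np.ascontiguousarray(ctrl.get_image("scene")[:,:,::-1]); cv2.imwrite("pics/scene9.png",a)
p=np.load("p.npy")
def seg(im):
    b=im.astype(int); m=(b[:,:,2]>90)&(b[:,:,1]<50)&(b[:,:,0]<50); m[:200]=0;m[260:]=0;m[:,:329]=0;m[:,380:]=0
    v,u=np.nonzero(m); k=np.polyfit(u,v,1); return k[0].round(4),len(u),u.min(),u.max()
print(seg(cv2.imread("pics/scene0.png")),seg(cv2.imread("pics/scene1.png")),seg(a))
for f in(0,.1,.15,.2,.235,.28):
    q=[proj("scene",M2W(p,(-.022,.05-l*np.cos(f),.125+l*np.sin(f))))[0] for l in(0,.06)]
    print(f,((q[1]-q[0])[1]/(q[1]-q[0])[0]).round(4),q[0].round(1))
x,y,w,h=270,150,110,90
cv2.imwrite("pics/s9.png",cv2.resize(a[y:y+h,x:x+w],None,fx=6.5,fy=6.5,interpolation=cv2.INTER_CUBIC))
E
```

```text
(np.float64(0.2963), 79, np.int64(329), np.int64(368)) (np.float64(0.2961), 87, np.int64(329), np.int64(368)) (np.float64(0.3891), 56, np.int64(332), np.int64(368))
0 0.2886 [362.6 234.6]
0.1 0.339 [362.6 234.6]
0.15 0.3647 [362.6 234.6]
0.2 0.3911 [362.6 234.6]
0.235 0.41 [362.6 234.6]
0.28 0.435 [362.6 234.6]
```

View pics/s9.png

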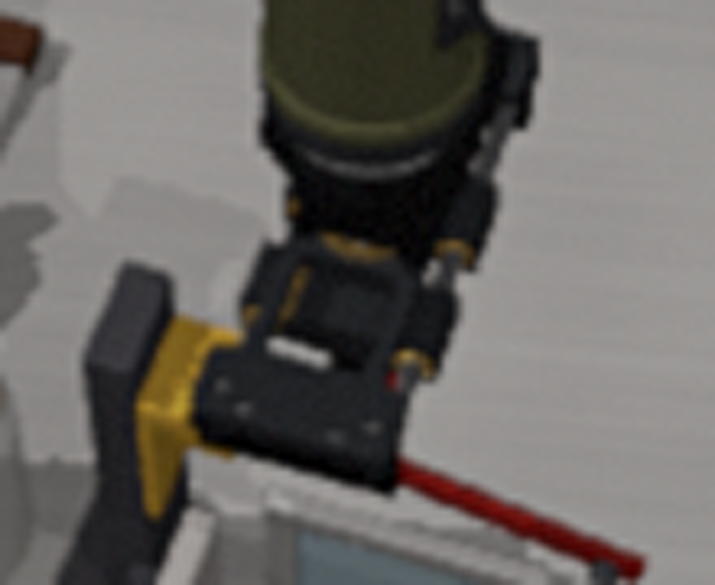

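```bash
python3 - <<'E'
from h import *
def slope(im,u0,u1):
    s=[];us=[]
    b=im.astype(float); r=np.clip(b[:,:,2]-(b[:,:,1]+b[:,:,0])/2-20,0,None)
    for u in range(u0,u1):
        w=r[205:250,u]; 
        if w.sum()>40: us.append(u); s.append((w*np.arange(205,250)).sum()/w.sum())
    k,c=np.polyfit(us,s,1,cov=True); return k[0].round(4),c[0,0]**.5,len(us)
s8=cv2.resize(cv2.imread("pics/s8.png"),(160,120),interpolation=cv2.INTER_AREA)
I=np.zeros((400,640,3),np.uint8); I[140:260,250:410]=s8
for n,im in(("0",cv2.imread("pics/scene0.png")),("1",cv2.imread("pics/scene1.png")),("8",I),("9",cv2.imread("pics/scene9.png"))): print(n,slope(im,334,366))
E
```

```text
0 (np.float64(0.2848), np.float64(0.0028229285032997124), 32)
1 (np.float64(0.2843), np.float64(0.00275904032504266), 32)
8 (np.float64(0.3841), np.float64(0.0052018100681275855), 32)
9 (np.float64(0.4228), np.float64(0.008835694675006878), 32)
```

```bash

python3 -m pendant '[{"travel":[-0.0005,0.0001,0],"twist":0},{"travel":[-0.001,0.0003,0],"twist":0},{"travel":[-0.001,0.0003,0],"twist":0}]'
```

```text
time: 10.78
position: [0.5999, -0.0784, 0.1843]
tool_rot: [0.168, 1.567, -0.161]
ft_force: [2.7, 4.7, -6.9]
grip_width: 0.135
```

```bash

python3 -m pendant '[{"travel":[-0.0005,0.0001,0],"twist":0},{"travel":[-0.001,0.0003,0],"twist":0},{"travel":[-0.001,0.0003,0],"twist":0}]'
```

```text
time: 11.15
position: [0.5999, -0.0782, 0.1846]
tool_rot: [0.169, 1.567, -0.161]
ft_force: [3.8, 4.5, -9.2]
grip_width: 0.134
```

```bash

python3 -m pendant '[{"travel":[-0.0005,0.0001,0],"twist":0},{"travel":[-0.001,0.0003,0],"twist":0},{"travel":[-0.001,0.0003,0],"twist":0}]'
```

```text
time: 11.52
position: [0.5998, -0.0782, 0.1846]
tool_rot: [0.169, 1.568, -0.162]
ft_force: [4.3, 3.6, -10.0]
grip_width: 0.136
```

```bash

python3 -m pendant '[{"travel":[0.0012,-0.0007,0],"twist":0},{"travel":[0.0025,-0.0015,0],"twist":0},{"travel":[0.0025,-0.0015,0],"twist":0},{"travel":[0.0025,-0.0015,0],"twist":0}]'
python3 - <<'E'
from h import *
s,R=show()
p=np.load("p.npy"); 
Rm=np.array([[np.cos(p[2]),-np.sin(p[2])],[np.sin(p[2]),np.cos(p[2])]])
print("machine TCP",Rm.T@(s["position"][:2]-p[:2]))
E
```

```text
time: 12.02
position: [0.5995, -0.08, 0.1825]
tool_rot: [0.169, 1.568, -0.162]
ft_force: [0.6, 2.9, -4.2]
grip_width: 0.137
t 12.03 pos [ 0.5995 -0.08    0.1825] q [ 0.53  0.27 -0.53  1.56  0.14  1.35 -0.22] f [ 0.63  2.89 -4.23] m [ 0.69 -0.32 -0.01] grip 0.137
R cols x,y,z: [[-0.003, 0.004, -1.0], [0.209, 0.978, 0.004], [0.978, -0.209, -0.004]] jaw yaw -0.2106
machine TCP [-0.02207098 -0.05251494]
```

```bash
python3 - <<'E'
import numpy as np
x,y=-.0221,-.1525
for t in [.01,.02,.03,.04,.05,.06,.08,.1]+list(np.arange(.15,1.61,.05)):
    c,s=np.cos(t),np.sin(t); print(round(t,2),"y %.4f z %.4f"%(-x*s+y*c-y,x*c+y*s-x))
E
python3 -m pendant '[{"travel":[0,0.0002,-0.0015],"twist":0.01},{"travel":[0,0.0005,-0.003],"twist":0.02},{"travel":[0,0.0007,-0.0046],"twist":0.03},{"travel":[0,0.0007,-0.0046],"twist":0.03}]'
```

```text
0.01 y 0.0002 z -0.0015
0.02 y 0.0005 z -0.0030
0.03 y 0.0007 z -0.0046
0.04 y 0.0010 z -0.0061
0.05 y 0.0013 z -0.0076
0.06 y 0.0016 z -0.0091
0.08 y 0.0023 z -0.0121
0.1 y 0.0030 z -0.0151
0.15 y 0.0050 z -0.0225
0.2 y 0.0074 z -0.0299
0.25 y 0.0102 z -0.0370
0.3 y 0.0133 z -0.0441
0.35 y 0.0168 z -0.0510
0.4 y 0.0206 z -0.0576
0.45 y 0.0248 z -0.0641
0.5 y 0.0293 z -0.0704
0.55 y 0.0340 z -0.0765
0.6 y 0.0391 z -0.0822
0.65 y 0.0445 z -0.0878
0.7 y 0.0501 z -0.0930
0.75 y 0.0560 z -0.0980
0.8 y 0.0621 z -0.1027
0.85 y 0.0685 z -0.1071
0.9 y 0.0750 z -0.1111
0.95 y 0.0818 z -0.1148
1.0 y 0.0887 z -0.1182
1.05 y 0.0958 z -0.1212
1.1 y 0.1030 z -0.1238
1.15 y 0.1104 z -0.1261
1.2 y 0.1178 z -0.1280
1.25 y 0.1254 z -0.1296
1.3 y 0.1330 z -0.1308
1.35 y 0.1407 z -0.1315
1.4 y 0.1484 z -0.1319
1.45 y 0.1561 z -0.1320
1.5 y 0.1638 z -0.1316
1.55 y 0.1714 z -0.1308
1.6 y 0.1790 z -0.1297
time: 12.52
position: [0.5949, -0.0782, 0.1825]
tool_rot: [0.192, 1.566, -0.186]
ft_force: [1.2, 3.5, -4.2]
grip_width: 0.135
```

```bash

python3 -m pendant '[{"travel":[0,0.0002,-0.0015],"twist":0.01},{"travel":[0,0.0005,-0.003],"twist":0.02},{"travel":[0,0.0007,-0.0046],"twist":0.03},{"travel":[0,0.0007,-0.0046],"twist":0.03}]'
```

```text
time: 13.02
position: [0.5904, -0.0762, 0.1825]
tool_rot: [0.216, 1.564, -0.209]
ft_force: [1.2, 3.7, -6.1]
grip_width: 0.131
```

```bash

python3 -m pendant '[{"travel":[0,0.0002,-0.0015],"twist":0.01},{"travel":[0,0.0005,-0.003],"twist":0.02},{"travel":[0,0.001,-0.0061],"twist":0.04},{"travel":[0,0.001,-0.0061],"twist":0.04}]'
python3 - <<'E'
from h import *
s,R=show()
cv2.imwrite("pics/scene10.png",np.ascontiguousarray(ctrl.get_image("scene")[90:290,220:440,::-1]).repeat(3,0).repeat(3,1))
E
```

```text
time: 13.52
position: [0.5844, -0.0733, 0.1826]
tool_rot: [0.247, 1.562, -0.241]
ft_force: [2.0, 3.8, -5.5]
grip_width: 0.134
t 13.53 pos [ 0.5844 -0.0733  0.1826] q [ 0.53  0.24 -0.52  1.6   0.12  1.34 -0.32] f [ 1.95  3.85 -5.51] m [ 0.87 -0.44 -0.03] grip 0.134
R cols x,y,z: [[-0.004, 0.005, -1.0], [0.306, 0.952, 0.003], [0.952, -0.306, -0.005]] jaw yaw -0.3106
```

View pics/scene10.png

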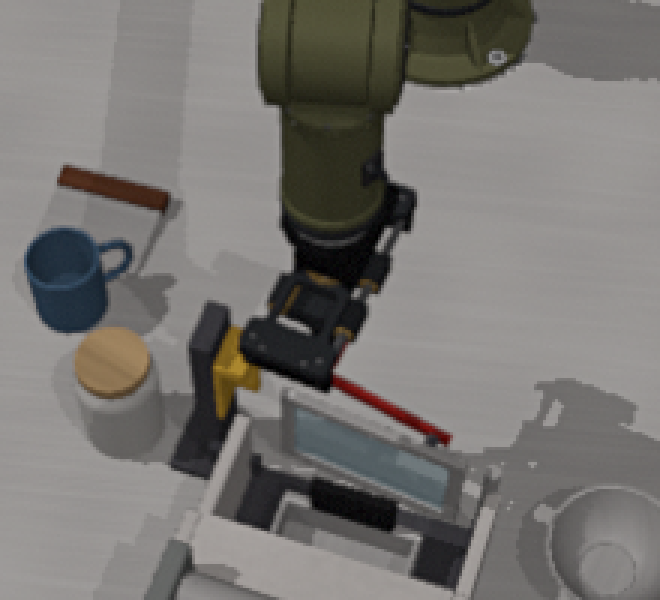

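```bash

python3 -m pendant '[{"travel":[0,0.001,-0.0061],"twist":0.04},{"travel":[0,0.0023,-0.0121],"twist":0.08},{"travel":[0,0.005,-0.0225],"twist":0.15},{"travel":[0,0.0074,-0.0299],"twist":0.2},{"travel":[0,0.0102,-0.037],"twist":0.25},{"travel":[0,0.0133,-0.0441],"twist":0.3},{"travel":[0,0.0168,-0.051],"twist":0.35},{"travel":[0,0.0206,-0.0576],"twist":0.4},{"travel":[0,0.0248,-0.0641],"twist":0.45},{"travel":[0,0.0248,-0.0641],"twist":0.45}]'
python3 - <<'E'
from h import *
s,R=show()
p=np.load("p.npy"); H=M2W(p,(0,.1,0))[0]; print("H in tool",R.T@(H-s["position"]))
E
```

```text
time: 14.82
position: [0.5319, -0.0292, 0.1831]
tool_rot: [0.598, 1.491, -0.591]
ft_force: [4.8, 4.1, -7.0]
grip_width: 0.133
t 14.82 pos [ 0.5319 -0.0292  0.1831] q [ 0.49  0.1  -0.51  1.73  0.05  1.32 -0.79] f [ 4.8   4.09 -7.  ] m [ 1.05 -1.27 -0.05] grip 0.133
R cols x,y,z: [[-0.001, 0.005, -1.0], [0.689, 0.725, 0.003], [0.725, -0.689, -0.005]] jaw yaw -0.7598
H in tool [0.18342438 0.15083244 0.02399166]
```

```bash

python3 -m pendant '[{"travel":[0,0.001,-0.0061],"twist":0.04},{"travel":[0,0.003,-0.0151],"twist":0.1},{"travel":[0,0.0074,-0.0299],"twist":0.2},{"travel":[0,0.0102,-0.037],"twist":0.25},{"travel":[0,0.0133,-0.0441],"twist":0.3},{"travel":[0,0.0168,-0.051],"twist":0.35},{"travel":[0,0.0206,-0.0576],"twist":0.4},{"travel":[0,0.0248,-0.0641],"twist":0.45},{"travel":[0,0.0293,-0.0704],"twist":0.5},{"travel":[0,0.0293,-0.0704],"twist":0.5}]'
python3 - <<'E'
from h import *
s,R=show()
p=np.load("p.npy"); H=M2W(p,(0,.1,0))[0]; print("H in tool",R.T@(H-s["position"]))
E
```

```text
time: 16.08
position: [0.5025, 0.0396, 0.1841]
tool_rot: [0.981, 1.341, -0.974]
ft_force: [5.8, 1.7, -6.0]
grip_width: 0.133
t 16.07 pos [0.5025 0.0396 0.1841] q [ 0.42  0.04 -0.56  1.8   0.02  1.31 -1.4 ] f [ 5.76  1.73 -5.98] m [ 0.36 -1.2   0.07] grip 0.133
R cols x,y,z: [[0.002, 0.003, -1.0], [0.952, 0.306, 0.003], [0.306, -0.952, -0.003]] jaw yaw -1.2601
H in tool [0.18446638 0.15024219 0.02266986]
```

```bash

python3 -m pendant '[{"travel":[0,0.001,-0.0061],"twist":0.04},{"travel":[0,0.003,-0.0151],"twist":0.1},{"travel":[0,0.0074,-0.0299],"twist":0.2},{"travel":[0,0.0102,-0.037],"twist":0.25},{"travel":[0,0.0133,-0.0441],"twist":0.3},{"travel":[0,0.0168,-0.051],"twist":0.35},{"travel":[0,0.0206,-0.0576],"twist":0.4},{"travel":[0,0.0248,-0.0641],"twist":0.45},{"travel":[0,0.0293,-0.0704],"twist":0.5},{"travel":[0,0.0334,-0.0758],"twist":0.545}]'
python3 -m pendant '[{"travel":[0,0,0],"twist":0},{"travel":[0,0,0],"twist":0},{"travel":[0,0,0],"twist":0}]'
python3 - <<'E'
from h import *
s,R=show()
p=np.load("p.npy"); H=M2W(p,(0,.1,0))[0]; print("H in tool",R.T@(H-s["position"]))
for n in("scene","top"):
    cv2.imwrite(f"pics/{n}11.png",ctrl.get_image(n)[:,:,::-1])
E
```

```text
time: 17.32
position: [0.5112, 0.12, 0.1851]
tool_rot: [1.383, 1.086, -1.38]
ft_force: [-0.8, 0.2, -0.3]
grip_width: 0.135
time: 17.7
position: [0.511, 0.1191, 0.1852]
tool_rot: [1.382, 1.086, -1.381]
ft_force: [-0.7, 0.4, -0.0]
grip_width: 0.134
t 17.7 pos [0.511  0.1191 0.1852] q [ 0.31  0.09 -0.62  1.75  0.06  1.32 -2.13] f [-0.68  0.42 -0.02] m [0.2  0.23 0.09] grip 0.134
R cols x,y,z: [[0.002, -0.001, -1.0], [0.972, -0.235, 0.002], [-0.235, -0.972, 0.0]] jaw yaw -1.808
H in tool [0.18554336 0.15033934 0.01956328]
```

View pics/scene11.png

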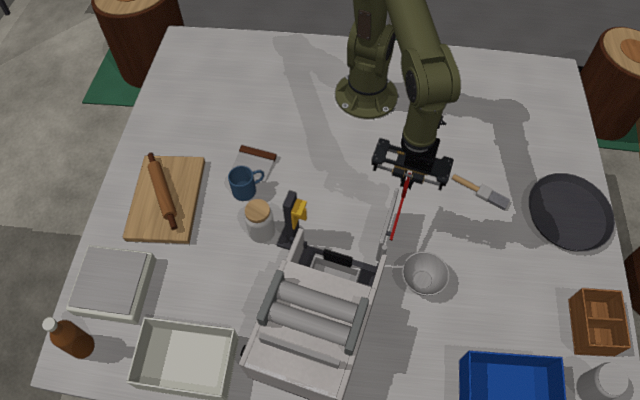

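View pics/top11.png

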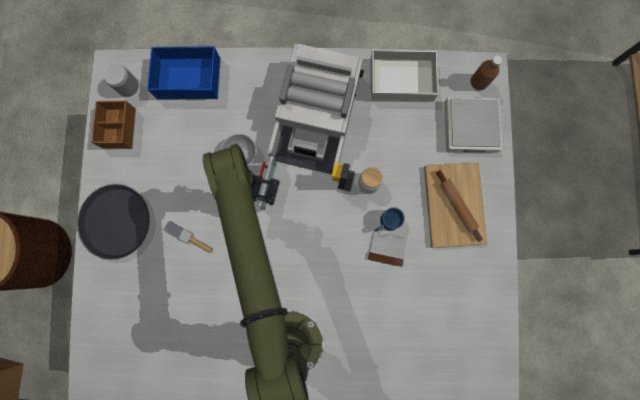

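```bash

python3 -m pendant '[{"travel":[0.004,-0.003,0],"twist":0},{"travel":[0.008,-0.006,0],"twist":0},{"travel":[0.012,-0.009,0],"twist":0},{"travel":[0.016,-0.0115,0],"twist":0},{"travel":[0.02,-0.014,0],"twist":0},{"travel":[0.024,-0.016,0],"twist":0},{"travel":[0.024,-0.016,0],"twist":0}]'
python3 -m pendant '[{"travel":[0,0,0],"twist":0},{"travel":[0,0,0],"twist":0},{"travel":[0,0,0],"twist":0},{"travel":[0,0,0],"twist":0},{"travel":[0,0,0],"twist":0},{"travel":[0,0,0],"twist":0}]' -0.2
```

```text
time: 18.68
position: [0.4943, 0.1236, 0.1604]
tool_rot: [1.381, 1.088, -1.382]
ft_force: [-4.7, 2.1, 2.5]
grip_width: 0.137
time: 19.42
position: [0.4944, 0.1235, 0.1605]
tool_rot: [1.381, 1.088, -1.382]
ft_force: [-0.0, 0.6, 0.2]
grip_width: 0.399
```

```bash

python3 -m pendant '[{"travel":[-0.01,0,0],"twist":0},{"travel":[-0.04,0,0],"twist":0},{"travel":[-0.08,0,0],"twist":0},{"travel":[-0.12,0,0],"twist":-0.03},{"travel":[-0.12,0.04,0.03],"twist":-0.03},{"travel":[-0.12,0.08,0.08],"twist":-0.03},{"travel":[-0.12,0.12,0.13],"twist":-0.03},{"travel":[-0.12,0.14,0.15],"twist":-0.03}]' -1
python3 - <<'E'
from h import *
p=np.load("p.npy")
T=M2W(p,(.072,0,.2))[0]; print(T)
show(T)
for n,x,y in(("scene",240,130),("top",240,80)):
    a=ctrl.get_image(n)[:,:,::-1]; cv2.imwrite(f"pics/{n}12.png",a); a=a[y:y+150,x:x+200]
    cv2.imwrite(f"pics/{n}12z.png",cv2.resize(a,None,fx=4,fy=4,interpolation=cv2.INTER_CUBIC))
E
```

```text
time: 20.42
position: [0.5962, -0.0601, 0.2807]
tool_rot: [1.362, 1.1, -1.364]
ft_force: [-0.2, 0.2, 0.3]
grip_width: 0.002
[ 0.70244558 -0.04826427  0.2       ]
t 20.43 pos [ 0.5962 -0.0601  0.2807] q [ 0.45  0.22 -0.48  1.42  0.1   1.53 -1.8 ] f [-0.22  0.23  0.35] m [0.14 0.01 0.01] grip 0.002
R cols x,y,z: [[-0.0, -0.002, -1.0], [0.978, -0.211, 0.0], [-0.211, -0.978, 0.002]] jaw yaw -1.7829
travel to target (tool axes): [ 0.0807  0.1014 -0.0341]
```

View pics/scene12z.png

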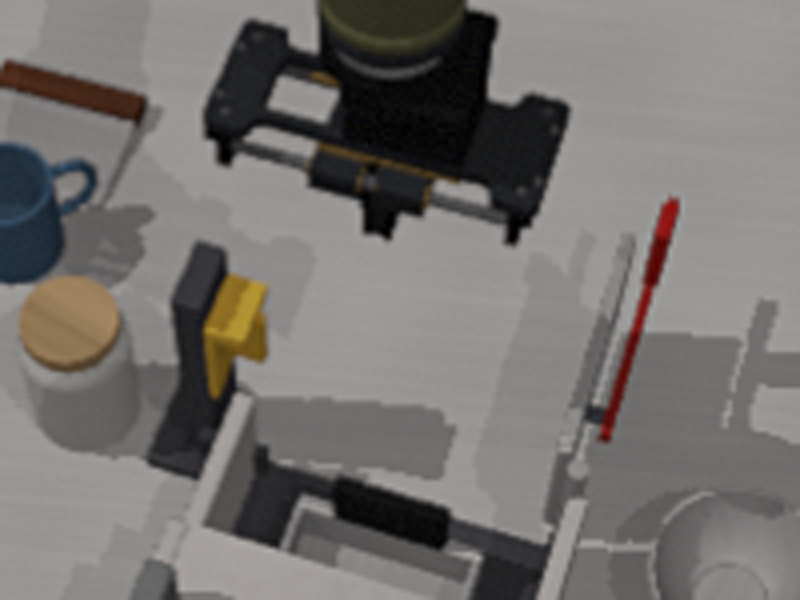

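View pics/top12z.png

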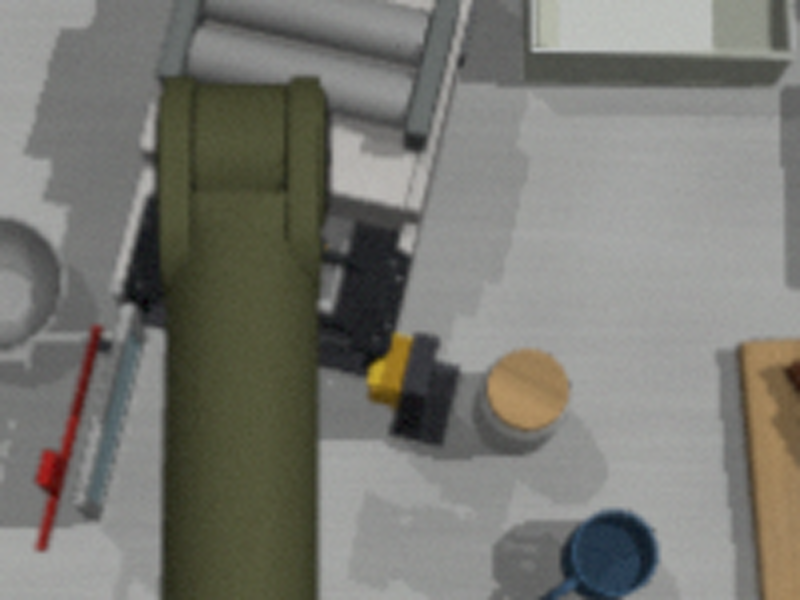

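```bash
python3 - <<'E'
from h import *
s,R=show(); P=s["position"]
for x in(0,-.02,-.04): print(x,((proj("scene",P+R@[x,0,0])[0]-[240,130])*4).round(),((proj("scene",P+R@[x,.0095,0])[0]-[240,130])*4).round())
p=np.load("p.npy")
for z in(.2,.085,.08):
    T=M2W(p,(.075,0,z))[0]; print(z,T,(R.T@(T-P)).round(4))
E
```

```text
t 20.52 pos [ 0.5964 -0.0606  0.28  ] q [ 0.45  0.22 -0.48  1.42  0.1   1.53 -1.8 ] f [-0.23  0.15 -0.44] m [ 0.04  0.07 -0.04] grip 0.006
R cols x,y,z: [[-0.001, -0.001, -1.0], [0.977, -0.212, -0.0], [-0.212, -0.977, 0.002]] jaw yaw -1.7848
0 [378. 252.] [373. 264.]
-0.02 [378. 234.] [374. 247.]
-0.04 [379. 215.] [374. 228.]
0.2 [ 0.70537972 -0.04888941  0.2       ] [ 0.0799  0.1041 -0.0347]
0.085 [ 0.70537972 -0.04888941  0.085     ] [ 0.1949  0.1041 -0.0349]
0.08 [ 0.70537972 -0.04888941  0.08      ] [ 0.1999  0.1041 -0.0349]
```

```bash

python3 -m pendant '[{"travel":[0,0.04,-0.015],"twist":0},{"travel":[0,0.08,-0.03],"twist":0},{"travel":[0,0.104,-0.035],"twist":0},{"travel":[0.04,0.104,-0.035],"twist":0},{"travel":[0.08,0.104,-0.035],"twist":0},{"travel":[0.11,0.104,-0.035],"twist":0},{"travel":[0.13,0.104,-0.035],"twist":0},{"travel":[0.13,0.104,-0.035],"twist":0}]'
python3 - <<'E'
from h import *
p=np.load("p.npy")
show(M2W(p,(.075,0,.08))[0])
a=ctrl.get_image("scene")[:,:,::-1]; cv2.imwrite(f"pics/scene13.png",a); a=a[170:290,260:420]
cv2.imwrite(f"pics/scene13z.png",cv2.resize(a,None,fx=5,fy=5,interpolation=cv2.INTER_CUBIC))
E
```

```text
time: 21.52
position: [0.7044, -0.048, 0.1489]
tool_rot: [1.362, 1.102, -1.368]
ft_force: [0.1, -0.2, 0.4]
grip_width: 0.003
t 21.52 pos [ 0.7044 -0.048   0.1489] q [ 0.35  0.5  -0.47  1.33  0.22  1.37 -1.89] f [ 0.1  -0.22  0.43] m [ 0.04 -0.03  0.01] grip 0.003
R cols x,y,z: [[-0.003, -0.001, -1.0], [0.977, -0.212, -0.003], [-0.212, -0.977, 0.002]] jaw yaw -1.7842
travel to target (tool axes): [0.0689 0.0013 0.0005]
```

View pics/scene13z.png

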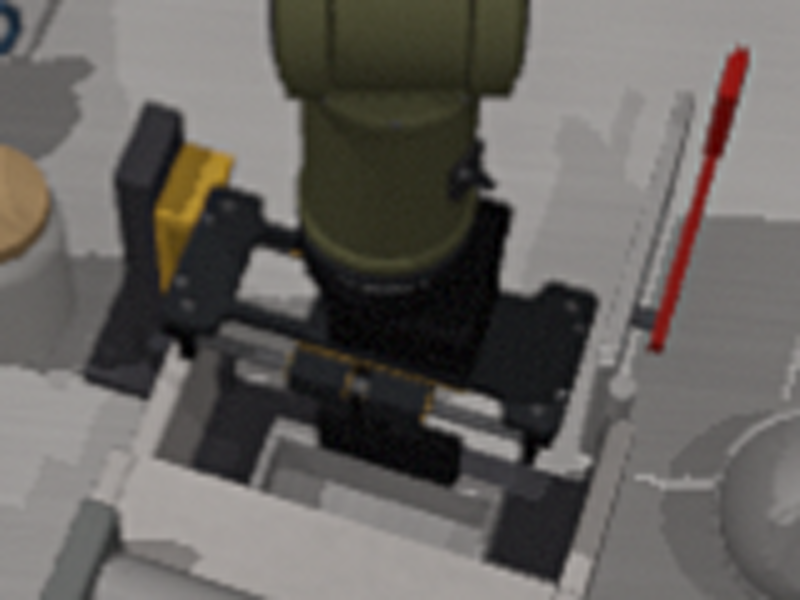

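```bash

python3 -m pendant '[{"travel":[0.02,0.001,0],"twist":0},{"travel":[0.04,0.001,0],"twist":0},{"travel":[0.055,0.001,0],"twist":0},{"travel":[0.066,0.001,0],"twist":0},{"travel":[0.066,0.001,0],"twist":0}]'
python3 - <<'E'
from h import *
p=np.load("p.npy")
show(M2W(p,(.06,0,.08))[0])
a=ctrl.get_image("scene")[:,:,::-1]; a=a[170:290,260:420]
cv2.imwrite(f"pics/scene14z.png",cv2.resize(a,None,fx=5,fy=5,interpolation=cv2.INTER_CUBIC))
E
```

```text
time: 22.2
position: [0.7056, -0.0485, 0.0831]
tool_rot: [1.363, 1.101, -1.367]
ft_force: [-0.3, 0.5, 0.2]
grip_width: 0.003
t 22.2 pos [ 0.7056 -0.0485  0.0831] q [ 0.35  0.55 -0.46  1.4   0.24  1.25 -1.91] f [-0.27  0.55  0.21] m [ 0.02  0.01 -0.02] grip 0.003
R cols x,y,z: [[-0.003, -0.001, -1.0], [0.977, -0.212, -0.002], [-0.212, -0.977, 0.002]] jaw yaw -1.7844
travel to target (tool axes): [ 0.0031 -0.0151  0.0005]
```

View pics/scene14z.png

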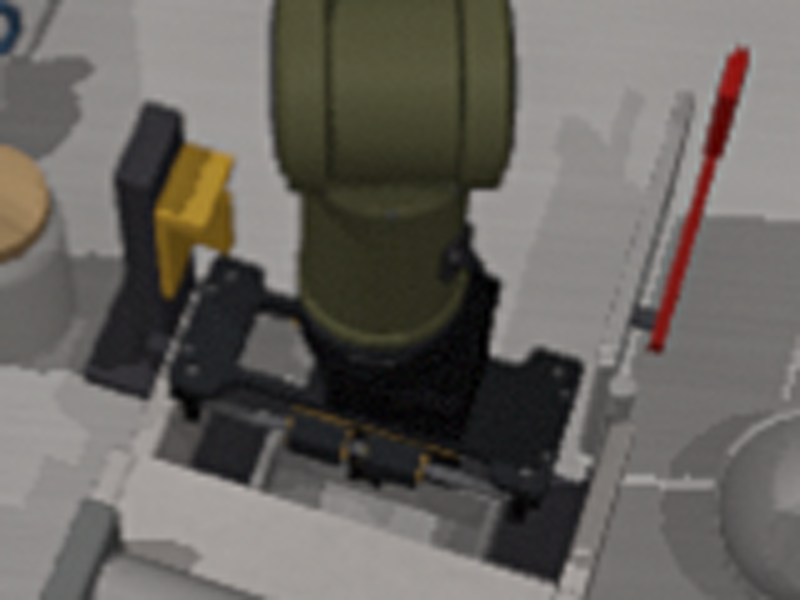

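```bash

python3 -m pendant '[{"travel":[0.002,-0.006,0],"twist":0},{"travel":[0.002,-0.012,0],"twist":0},{"travel":[0.002,-0.018,0],"twist":0},{"travel":[0.002,-0.024,0],"twist":0},{"travel":[0.002,-0.03,0],"twist":0},{"travel":[0.002,-0.034,0],"twist":0}]'
```

```text
time: 23.0
position: [0.6726, -0.0411, 0.0822]
tool_rot: [1.363, 1.1, -1.366]
ft_force: [0.1, 0.5, -0.1]
grip_width: 0.006
```

```bash
python3 - <<'E'
from h import *
a=ctrl.get_image("scene")[:,:,::-1]; a=a[170:290,260:420]
cv2.imwrite(f"pics/scene15z.png",cv2.resize(a,None,fx=5,fy=5,interpolation=cv2.INTER_CUBIC))
show()
E
```

```text
t 23.05 pos [ 0.6723 -0.041   0.0823] q [ 0.37  0.48 -0.47  1.5   0.23  1.22 -1.92] f [-0.87  0.36 -0.27] m [ 0.04  0.09 -0.  ] grip 0.005
R cols x,y,z: [[-0.001, -0.001, -1.0], [0.977, -0.212, -0.001], [-0.212, -0.977, 0.001]] jaw yaw -1.7842
```

View pics/scene15z.png

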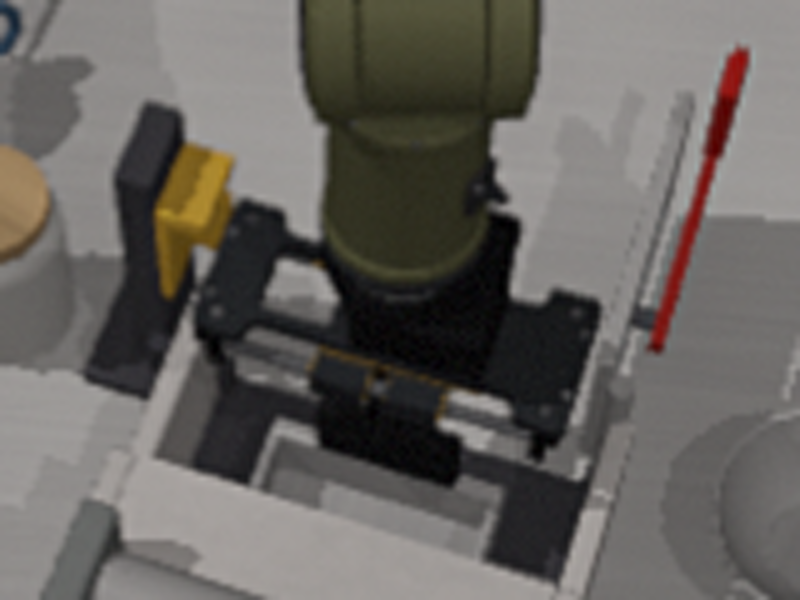

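```bash
python3 - <<'E'
from h import *
p=np.load("p.npy")
off=np.array([260,170])
for nm,P in(("13",[.7044,-.048,.1489]),("14",[.7056,-.0485,.0831]),("15",[.6723,-.041,.0823])):
    P=np.array(P); print(nm,[((proj("scene",P+[0,0,d])[0]-off)*5).round().tolist() for d in(0,.02,.07,.12)], M2W((0,0,-p[2]),P-[p[0],p[1],0])[0].round(4))
for P in [(.051,-.04,.107),(.051,.04,.107),(.051,.04,.06)]: print(((proj("scene",M2W(p,P))[0]-off)*5).round())
E
```

```text
13 [[371.0, 434.0], [372.0, 417.0], [374.0, 373.0], [376.0, 326.0]] [0.0739 0.0007 0.1489]
14 [[367.0, 488.0], [368.0, 473.0], [370.0, 433.0], [372.0, 390.0]] [0.0751 0.0004 0.0831]
15 [[387.0, 433.0], [388.0, 418.0], [391.0, 376.0], [394.0, 331.0]] [0.041  0.0008 0.0823]
[309. 408.]
[454. 451.]
[450. 487.]
```

```bash

python3 -m pendant '[{"travel":[0,0.004,0],"twist":0},{"travel":[0.0015,0.004,0],"twist":0},{"travel":[0.003,0.004,0],"twist":0},{"travel":[0.003,0.004,0],"twist":0}]'
```

```text
time: 23.55
position: [0.676, -0.0418, 0.0788]
tool_rot: [1.363, 1.101, -1.367]
ft_force: [0.3, 0.3, 0.1]
grip_width: 0.003
```

```bash

python3 -m pendant '[{"travel":[0.0015,0,0],"twist":0},{"travel":[0.003,0,0],"twist":0},{"travel":[0.003,0,0],"twist":0}]'
```

```text
time: 23.92
position: [0.6759, -0.0418, 0.0756]
tool_rot: [1.363, 1.101, -1.367]
ft_force: [0.0, 0.5, 0.1]
grip_width: 0.008
```

```bash

python3 -m pendant '[{"travel":[0.0015,0,0],"twist":0},{"travel":[0.003,0,0],"twist":0},{"travel":[0.003,0,0],"twist":0}]'
```

```text
time: 24.3
position: [0.6761, -0.0419, 0.0734]
tool_rot: [1.363, 1.101, -1.366]
ft_force: [-2.3, -0.8, 4.5]
grip_width: 0.005
```

```bash
python3 - <<'E'
from h import *
a=ctrl.get_image("scene")[:,:,::-1]; cv2.imwrite("pics/scene16.png",a); a=a[200:280,290:390]
cv2.imwrite(f"pics/scene16z.png",cv2.resize(a,None,fx=7,fy=7,interpolation=cv2.INTER_CUBIC))
s,R=show()
print("tool moment",R.T@s["torque"],"f",R.T@s["ft_force"])
E
```

```text
t 24.35 pos [ 0.676  -0.0419  0.0733] q [ 0.37  0.49 -0.47  1.5   0.23  1.21 -1.92] f [-2.04  0.62  4.34] m [ 0.01  0.41 -0.01] grip 0.007
R cols x,y,z: [[-0.002, -0.001, -1.0], [0.977, -0.212, -0.001], [-0.212, -0.977, 0.002]] jaw yaw -1.7842
tool moment [ 0.01201428 -0.07419876 -0.40604557] f [-4.33618961 -2.13175832 -0.16308772]
```

View pics/scene16z.png

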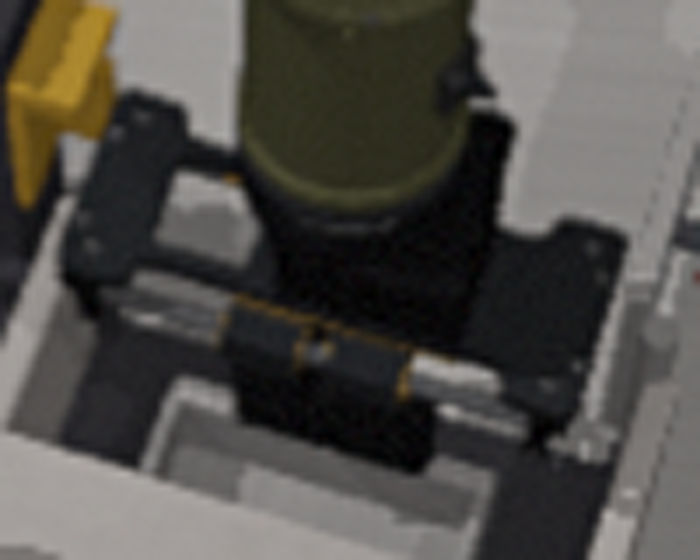

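```bash

python3 -m pendant '[{"travel":[-0.006,0,0],"twist":0},{"travel":[-0.012,0,0],"twist":0},{"travel":[-0.012,0.015,0],"twist":0},{"travel":[-0.012,0.027,0],"twist":0},{"travel":[-0.006,0.027,0],"twist":0},{"travel":[0,0.027,0],"twist":0},{"travel":[0.004,0.027,0],"twist":0},{"travel":[0.004,0.027,0],"twist":0}]'
python3 - <<'E'
from h import *
a=ctrl.get_image("scene")[:,:,::-1]; cv2.imwrite("pics/scene17.png",a); a=a[200:280,290:390]
cv2.imwrite(f"pics/scene17z.png",cv2.resize(a,None,fx=7,fy=7,interpolation=cv2.INTER_CUBIC))
s,R=show(); P=s["position"]
for d in(0,.02,.033): print(((proj("scene",P+[0,0,d])[0]-[290,200])*7).round())
E
```

```text
time: 25.35
position: [0.7018, -0.0475, 0.0687]
tool_rot: [1.362, 1.102, -1.367]
ft_force: [-0.4, -1.1, 0.3]
grip_width: 0.007
t 25.4 pos [ 0.7021 -0.0476  0.0692] q [ 0.35  0.55 -0.46  1.42  0.25  1.23 -1.91] f [-0.82 -0.48 -0.45] m [0.02 0.05 0.  ] grip 0.004
R cols x,y,z: [[-0.002, -0.001, -1.0], [0.977, -0.212, -0.002], [-0.212, -0.977, 0.002]] jaw yaw -1.7841
[306. 480.]
[307. 459.]
[308. 445.]
```

View pics/scene17z.png

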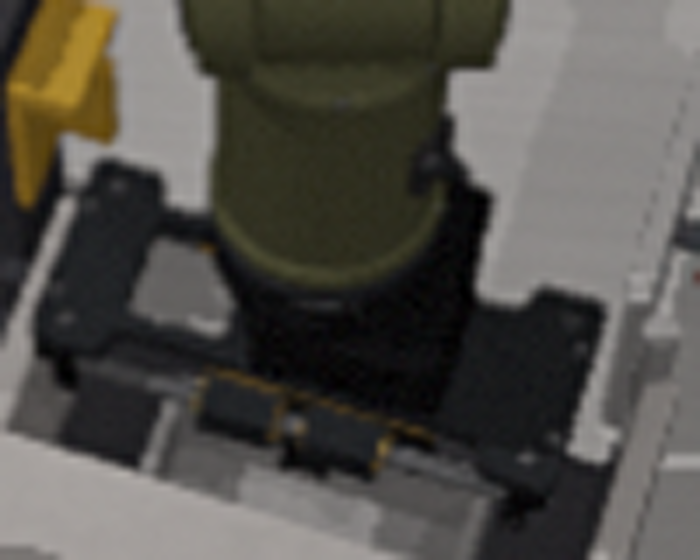

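```bash

python3 -m pendant '[{"travel":[0.003,0,0],"twist":0},{"travel":[0.006,0,0],"twist":0},{"travel":[0.006,0,0],"twist":0}]'
python3 -m pendant '[{"travel":[0.003,0,0],"twist":0},{"travel":[0.006,0,0],"twist":0},{"travel":[0.006,0,0],"twist":0}]'
```

```text
time: 25.78
position: [0.7018, -0.0476, 0.0628]
tool_rot: [1.362, 1.102, -1.367]
ft_force: [0.3, 0.8, 0.6]
grip_width: 0.009
time: 26.15
position: [0.7015, -0.0476, 0.0563]
tool_rot: [1.362, 1.102, -1.368]
ft_force: [-0.4, -0.7, 0.1]
grip_width: 0.003
```

Now pull a bit and watch the force.

```bash

python3 -m pendant '[{"travel":[0,-0.004,0],"twist":0},{"travel":[0,-0.008,0],"twist":0},{"travel":[0,-0.012,0],"twist":0},{"travel":[0,-0.016,0],"twist":0}]'
python3 -m pendant '[{"travel":[0,-0.004,0],"twist":0},{"travel":[0,-0.008,0],"twist":0},{"travel":[0,-0.012,0],"twist":0},{"travel":[0,-0.016,0],"twist":0}]'
python3 - <<'E'
from h import *
a=ctrl.get_image("scene")[:,:,::-1]; cv2.imwrite("pics/scene18.png",a); a=a[200:280,290:390]
cv2.imwrite(f"pics/scene18z.png",cv2.resize(a,None,fx=7,fy=7,interpolation=cv2.INTER_CUBIC))
E
```

```text
time: 26.65
position: [0.6862, -0.0442, 0.0565]
tool_rot: [1.363, 1.101, -1.367]
ft_force: [1.4, -1.1, -1.6]
grip_width: 0.007
time: 27.15
position: [0.6704, -0.0407, 0.0566]
tool_rot: [1.363, 1.101, -1.366]
ft_force: [2.5, -0.1, -0.8]
grip_width: 0.001
```

View pics/scene18z.png

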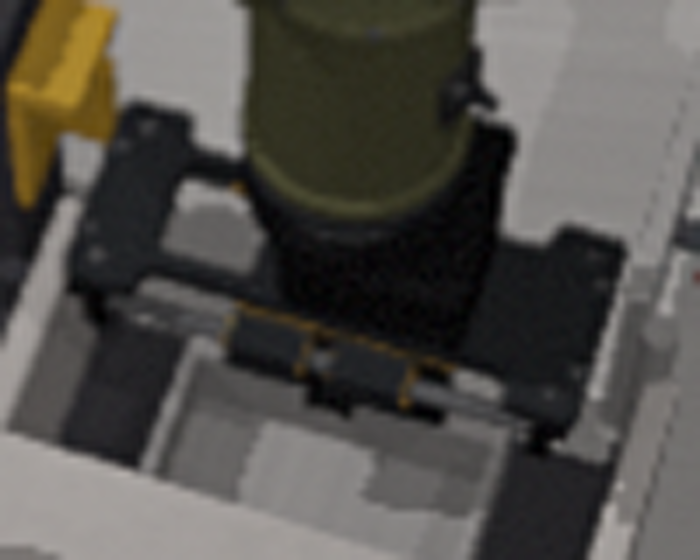

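```bash
python3 - <<'E'
from h import *
from scipy.optimize import fsolve
p=np.load("p.npy")
def inv(n,uv,z):
    s=fsolve(lambda q: proj(n,M2W(p,(q[0],q[1],z)))[0]-uv,[0,0]); return s.round(4)
# catch corners top view (t3 f7, origin 265,115)
for c in[(483,335),(470,435),(545,345),(525,465)]:
    f=(np.array(c)+.5)/7-.5+[265,115]
    print(c,[inv("top",f,z) for z in(.15,.18,.2)])
# gripper plate left corners in scene18z
for c in[(70,280),(130,105),(190,115),(575,430),(620,240)]:
    f=np.array(c)/7+[290,200]; print(c,[inv("scene",f,z) for z in(.14,.16,.18)])
show()
E
```

```text
(483, 335) [array([ 0.011 , -0.1126]), array([ 0.0044, -0.1136]), array([-0.    , -0.1142])]
(470, 435) [array([-0.0379, -0.1172]), array([-0.0436, -0.1181]), array([-0.0473, -0.1186])]
(545, 345) [array([ 0.0128, -0.1427]), array([ 0.0061, -0.143 ]), array([ 0.0017, -0.1432])]
(525, 465) [array([-0.0463, -0.1459]), array([-0.0518, -0.1462]), array([-0.0554, -0.1464])]
(70, 280) [array([ 0.0519, -0.0991]), array([ 0.0611, -0.0951]), array([ 0.0704, -0.091 ])]
(130, 105) [array([-0.0256, -0.1023]), array([-0.015 , -0.0982]), array([-0.0045, -0.0941])]
(190, 115) [array([-0.0286, -0.0792]), array([-0.018 , -0.0754]), array([-0.0074, -0.0717])]
(575, 430) [array([0.0521, 0.0951]), array([0.0613, 0.0958]), array([0.0705, 0.0966])]
(620, 240) [array([-0.028 ,  0.0906]), array([-0.0174,  0.0914]), array([-0.0068,  0.0922])]
t 27.2 pos [ 0.6698 -0.0405  0.0566] q [ 0.37  0.5  -0.47  1.53  0.24  1.18 -1.92] f [1.43 0.08 0.4 ] m [ 0.07 -0.23  0.01] grip 0.008
R cols x,y,z: [[-0.003, -0.001, -1.0], [0.977, -0.211, -0.002], [-0.211, -0.977, 0.002]] jaw yaw -1.7838
```

```bash

python3 -m pendant '[{"travel":[0,-0.004,0.001],"twist":0},{"travel":[0,-0.009,0.003],"twist":0},{"travel":[0,-0.014,0.005],"twist":0},{"travel":[0,-0.02,0.006],"twist":0},{"travel":[0,-0.026,0.006],"twist":0},{"travel":[0,-0.032,0.006],"twist":0},{"travel":[0,-0.038,0.006],"twist":0},{"travel":[0,-0.044,0.006],"twist":0}]'
python3 -m pendant '[{"travel":[0,-0.006,0],"twist":0},{"travel":[0,-0.012,0],"twist":0},{"travel":[0,-0.018,0],"twist":0},{"travel":[0,-0.024,0],"twist":0},{"travel":[0,-0.03,0],"twist":0},{"travel":[0,-0.036,0],"twist":0},{"travel":[0,-0.042,0],"twist":0}]'
python3 - <<'E'
from h import *
p=np.load("p.npy")
s,R=show(); print(M2W((0,0,-p[2]),s["position"]-[p[0],p[1],0])[0].round(4))
a=ctrl.get_image("scene")[:,:,::-1]; cv2.imwrite("pics/scene19.png",a); a=a[150:280,280:420]
cv2.imwrite(f"pics/scene19z.png",cv2.resize(a,None,fx=4.5,fy=4.5,interpolation=cv2.INTER_CUBIC))
E
```

```text
time: 28.2
position: [0.6252, -0.0372, 0.0568]
tool_rot: [1.362, 1.101, -1.367]
ft_force: [2.2, 0.8, 0.6]
grip_width: 0.003
time: 29.08
position: [0.5837, -0.0282, 0.0568]
tool_rot: [1.362, 1.101, -1.367]
ft_force: [2.5, 0.1, -0.2]
grip_width: 0.007
t 29.07 pos [ 0.5837 -0.0282  0.0568] q [ 0.43  0.33 -0.5   1.76  0.17  1.11 -1.91] f [ 2.52  0.08 -0.23] m [ 0.3  -0.54 -0.  ] grip 0.007
R cols x,y,z: [[-0.003, -0.001, -1.0], [0.977, -0.212, -0.002], [-0.212, -0.977, 0.002]] jaw yaw -1.7839
[-0.0483 -0.0051  0.0568]
```

View pics/scene19z.png

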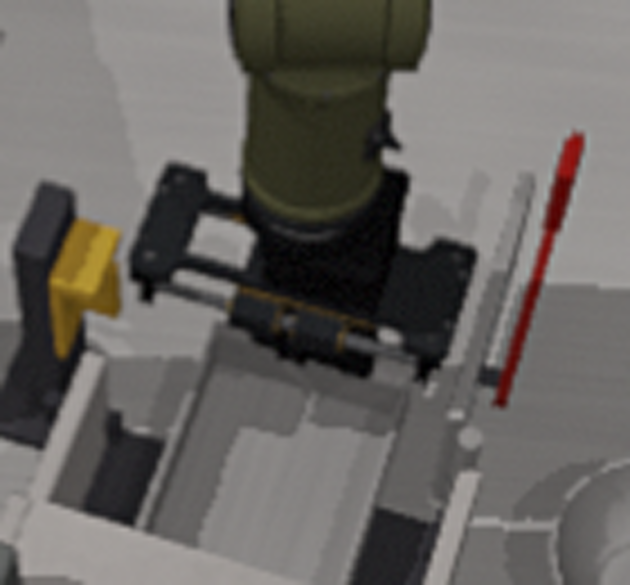

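```bash

python3 -m pendant '[{"travel":[0,-0.005,0],"twist":0},{"travel":[0,-0.01,0],"twist":0},{"travel":[0,-0.015,0],"twist":0},{"travel":[0,-0.02,0],"twist":0},{"travel":[0,-0.024,0],"twist":0},{"travel":[0,-0.026,0],"twist":0}]'
python3 -m pendant '[{"travel":[0,-0.0015,0],"twist":0},{"travel":[0,-0.003,0],"twist":0},{"travel":[0,-0.004,0],"twist":0}]'
python3 -m pendant '[{"travel":[0,-0.0015,0],"twist":0},{"travel":[0,-0.003,0],"twist":0},{"travel":[0,-0.003,0],"twist":0}]'
python3 - <<'E'
from h import *
p=np.load("p.npy")
s,R=show(); print(M2W((0,0,-p[2]),s["position"]-[p[0],p[1],0])[0].round(4))
E
```

```text
time: 29.88
position: [0.5569, -0.0225, 0.0568]
tool_rot: [1.361, 1.102, -1.368]
ft_force: [1.7, 0.6, -1.3]
grip_width: 0.003
time: 30.25
position: [0.5553, -0.0221, 0.057]
tool_rot: [1.363, 1.099, -1.364]
ft_force: [8.8, -0.6, -6.1]
grip_width: 0.006
time: 30.62
position: [0.5556, -0.0222, 0.0571]
tool_rot: [1.367, 1.094, -1.36]
ft_force: [10.7, -0.1, -8.2]
grip_width: 0.008
t 30.62 pos [ 0.5556 -0.0222  0.0571] q [ 0.44  0.26 -0.51  1.83  0.15  1.08 -1.91] f [10.66 -0.05 -8.24] m [-0.12 -2.37 -0.06] grip 0.008
R cols x,y,z: [[0.007, -0.002, -1.0], [0.977, -0.212, 0.008], [-0.212, -0.977, 0.0]] jaw yaw -1.7844
[-0.0771 -0.0051  0.0571]
```

```bash

python3 -m pendant '[{"travel":[0,0.003,0],"twist":0},{"travel":[0,0.009,0],"twist":0},{"travel":[0,0.01,0],"twist":0},{"travel":[-0.03,0.01,0],"twist":0},{"travel":[-0.07,0.01,0],"twist":0},{"travel":[-0.12,0.01,0],"twist":0},{"travel":[-0.17,0.01,0],"twist":0},{"travel":[-0.22,0.01,0],"twist":0}]'
python3 -m pendant '[{"travel":[-0.03,0,0.02],"twist":0},{"travel":[-0.05,0,0.06],"twist":0},{"travel":[-0.05,0,0.11],"twist":0},{"travel":[-0.05,0,0.16],"twist":0},{"travel":[-0.05,0,0.21],"twist":0},{"travel":[-0.05,0,0.26],"twist":0},{"travel":[-0.05,0,0.28],"twist":0},{"travel":[-0.05,0,0.28],"twist":0}]'
python3 - <<'E'
from h import *
show()
for n,x,y in(("scene",240,130),("top",220,80)):
    a=ctrl.get_image(n)[:,:,::-1]; cv2.imwrite(f"pics/{n}20.png",a); a=a[y:y+150,x:x+200]
    cv2.imwrite(f"pics/{n}20z.png",cv2.resize(a,None,fx=4,fy=4,interpolation=cv2.INTER_CUBIC))
E
```

```text
time: 31.62
position: [0.5631, -0.0238, 0.2788]
tool_rot: [1.367, 1.094, -1.36]
ft_force: [1.0, -0.6, 0.1]
grip_width: 0.003
time: 32.62
position: [0.5029, -0.298, 0.3285]
tool_rot: [1.369, 1.095, -1.362]
ft_force: [1.2, -0.2, -0.1]
grip_width: 0.008
t 32.62 pos [ 0.5029 -0.298   0.3285] q [ 0.76  0.16 -0.31  1.38  0.05  1.61 -1.33] f [ 1.16 -0.18 -0.08] m [ 0.1   0.02 -0.01] grip 0.008
R cols x,y,z: [[0.006, -0.001, -1.0], [0.977, -0.214, 0.006], [-0.214, -0.977, -0.0]] jaw yaw -1.7865
```

View pics/scene20z.png

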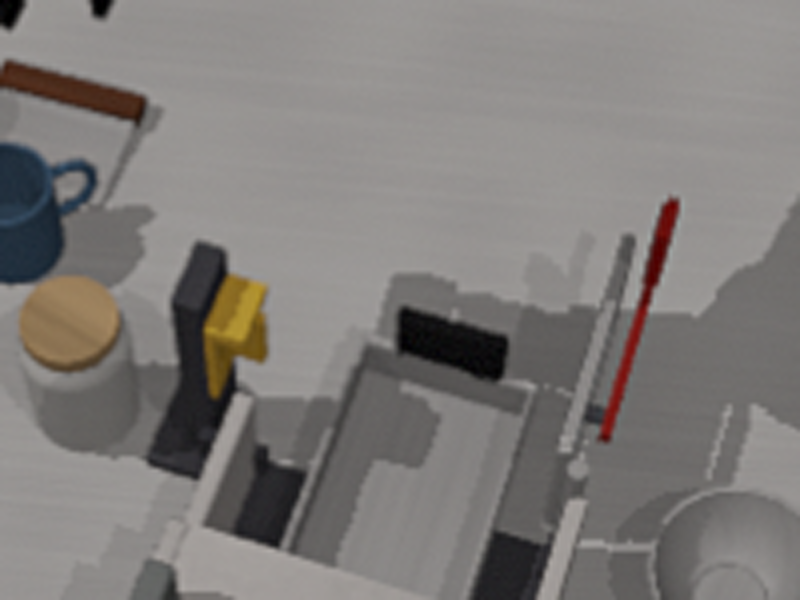

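View pics/top20.png

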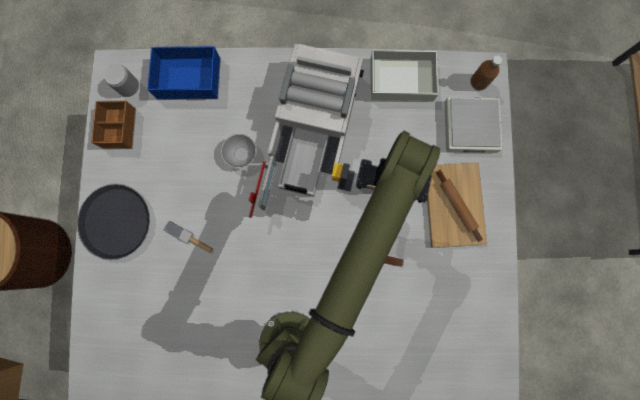

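View pics/top20z.png

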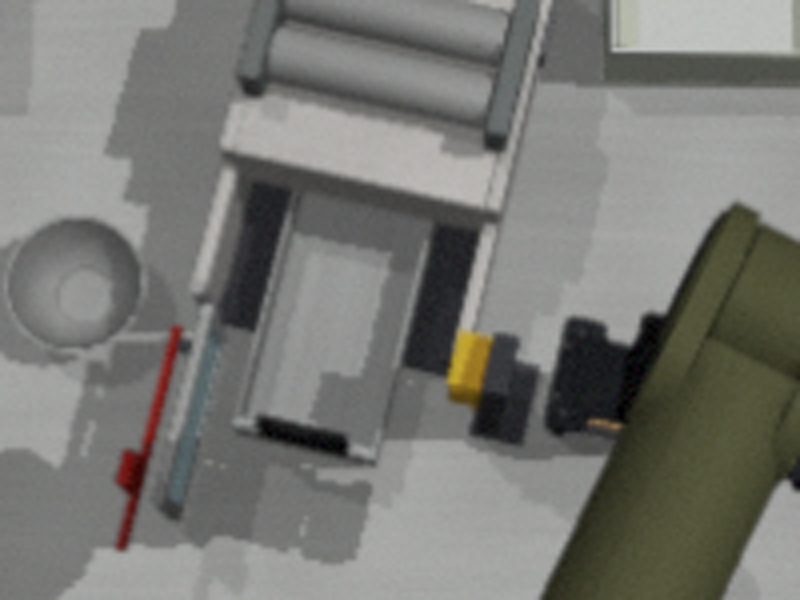

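```bash
python3 - <<'E'
from h import *
from scipy.optimize import least_squares
p=np.load("p.npy")
def G(th,a,f,z):  # gate frame: a along from hinge, f front offset -> machine
    d=np.array([-np.sin(th),-np.cos(th)]); n=np.array([-np.cos(th),np.sin(th)])
    return np.r_[np.array([0,.1])+a*d+f*n,z]
S=lambda c,o:np.array(c)/4+o
obs=[("scene",S((672,203),[240,130]),(.122,.07)),("top",S((130,452),[220,80]),(.105,.07)),("top",S((140,452),[220,80]),(.105,.07)),("top",S((122,546),[220,80]),(.182,0)),("scene",S((605,438),[240,130]),(-.01,0)),("top",S((178,328),[220,80]),(-.01,0))]
def res(q,ob=obs):
    r=[]
    for n,uv,(l,h) in ob:
        c,s=np.cos(q[1]),np.sin(q[1])
        r.append(proj(n,M2W(p,G(q[0],.05+l*c-h*s,.022,.125+l*s+h*c)))[0]-uv)
    return np.ravel(r)
s=least_squares(res,[1.6,0]);print("gate,latch",s.x,s.fun.reshape(-1,2).round(1).tolist())
for f in(0,.05,.1,.2):
    print(f,[((proj(n,M2W(p,G(s.x[0],.05+l*np.cos(f)-h*np.sin(f),.022,.125+l*np.sin(f)+h*np.cos(f))))[0]-o)*4).round().tolist() for n,o,l,h in(("top",[220,80],.182,0),("scene",[240,130],.12,.07))])
o2=[("top",S((258,420),[220,80]),(.051,.04,.107)),("top",S((347,437),[220,80]),(.051,-.04,.107)),("scene",S((400,310),[240,130]),(.045,-.04,.107)),("scene",S((507,338),[240,130]),(.045,.04,.107))]
t=least_squares(lambda q:np.ravel([proj(n,M2W(p,(P[0]-q[0],P[1],P[2])))[0]-uv for n,uv,P in o2]),[.13]);print("tray",t.x,t.fun.round(1))
E
```

```text
gate,latch [1.56482619 0.01059888] [[-2.6, 1.3], [-0.5, -0.3], [-3.0, -0.3], [-0.7, 1.7], [-0.7, -3.2], [-1.3, 1.6]]
0 [[120.0, 553.0], [661.0, 211.0]]
0.05 [[118.0, 552.0], [661.0, 210.0]]
0.1 [[116.0, 550.0], [661.0, 210.0]]
0.2 [[114.0, 544.0], [660.0, 212.0]]
tray [0.14102518] [-1.  -1.3 -0.6 -0.5 -1.7 -1.5 -0.7 -0.7]
```

```bash
python3 - <<'E'
from bench import ctrl
print(ctrl.close_job())
E
```

```text
the job is handed in; nothing more can be done
None
```

I unlatched the bar, swung the gate wide open and drew the crumb tray out to its stop. The job was handed in at about 33 s with the arm clear of everything.

**Latch:** I lifted it by the tab, with a 10 N grip, until it met the catch hood at about 10 N on the wrist. I then eased it down about 2 mm, and the bar passed out through the gap without resistance.

**Last checks:** Fitting both final pictures gave the gate at about 1.56 rad and the tray at about 141 mm, where I had felt the stop at about 11 N. The arm's own pose put the gate at about 1.6 rad. By eye in the final pictures, the things lying around look unmoved; the arm hid part of that view, so I could not see the scraper and mug fully.

**What did not go to plan or stayed uncertain:**
- **Latch level:** the fit gave about 0.01 rad, but the pictures show this angle poorly. I am mainly relying on having lowered the bar and then let it fall by its own weight.
- **First tray pull missed:** the closed fingers passed over the grip without moving the tray. A light touch showed their tips effectively about 30 mm higher than the reported tool point, and the pictures do not clearly explain why. I went about 25 mm lower behind the grip, and the second pull worked.

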